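# Close the glue vials in the lever press

## Task

Take the orange-capped glue vials out of the crowded rack, leaving the black-capped ones in it, and stand them all in the pockets of the press; then pull the lever down once they are all in, so that every orange cap is pressed home, and ease it slowly back up to its stop without letting it fly. Then stand the closed vials upright in the cells of the blue cold tray, keeping them upright all the way and leaving the other things on the bench alone.

Things in the scene. Friction and masses are not known exactly. Their poses are not given: they have to be found in the camera images.
- rack: fixed white vial rack, 122 x 135 x 26 mm. Origin: centre of underside. Two rows of four 27 mm square wells along its y: centres x = -35, 35, y = -45, -15, 15, 45 mm; floor 6 mm, rim 26 mm up. In a row vials are 6 mm apart; between rows 46 mm is free, outside it is open: fingers fit only along a row's two sides, closing along the rack's x, opened to 60 mm at most
- tray: loose blue cold tray for the closed vials, 79 x 115 x 34 mm, 0.5 kg. Origin: centre of its underside. 2 x 3 open square cells 29 mm wide, walls 7 mm: cell centres at x = -18 and +18 mm, y = -36, 0, 36 mm in its frame; floor 7 mm, rim 34 mm above the underside
- press: fixed blue lever capping press, base 250 x 190 x 16 mm, front towards -x of its own frame. Origin: centre of its underside. An aluminium block across it (rim at 32 mm) has three round pockets. Two uprights 120 mm to 157 mm tall at x = +100 mm carry the lever's hinge, 106 mm above the underside, parallel to the press's y axis
- lever (a joint): sprung U-shaped lever: cross handle 225 mm from the hinge, steel plate 135 mm from it that comes down on all caps together. 0 = at rest against its stop, upright, leaning 7 deg back; grows as the handle is pulled to press -x and down; plate meets raised caps at 1.65, level and caps home 1.69, stop 1.73 rad. Spring return: 2 to 5 N at the handle; each raised cap adds 4 N. Flies back if let go
- handle (a point): middle of the lever's handle: a black rubber sleeve 22 mm in diameter, 110 mm long, parallel to the press's y axis, clear of the lever's side arms (which are at y = +-82 mm). 329 mm above the table with the lever at rest, 106 mm with it level. The sleeve revolves freely on its bar, so it can be held while the lever swings
- pocket0 (a point): floor centre of the press's pocket 0 (of three, 50 mm apart along the press's y axis; any may be used): 28 mm in diameter, 12 mm deep, floor 20 mm above the table
- pocket1 (a point): floor centre of the press's pocket 1 (of three, 50 mm apart along the press's y axis; any may be used): 28 mm in diameter, 12 mm deep, floor 20 mm above the table
- pocket2 (a point): floor centre of the press's pocket 2 (of three, 50 mm apart along the press's y axis; any may be used): 28 mm in diameter, 12 mm deep, floor 20 mm above the table
- vial_A: open glue vial, upright: amber body 24 mm across, straight-sided from 0 to 56 mm above its underside, paper label, white neck, orange snap cap 18 mm across, 16 mm tall. The cap stands 6 mm proud, white neck showing under it: cap top 82 mm above the underside, 76 mm once pressed home. 45 to 90 g, most of it in the thick base. Origin: centre of the underside, z up. May be absent
- vial_B: open glue vial, upright: amber body 24 mm across, straight-sided from 0 to 56 mm above its underside, paper label, white neck, orange snap cap 18 mm across, 16 mm tall. The cap stands 6 mm proud, white neck showing under it: cap top 82 mm above the underside, 76 mm once pressed home. 45 to 90 g, most of it in the thick base. Origin: centre of the underside, z up. May be absent
- vial_C: open glue vial, upright: amber body 24 mm across, straight-sided from 0 to 56 mm above its underside, paper label, white neck, orange snap cap 18 mm across, 16 mm tall. The cap stands 6 mm proud, white neck showing under it: cap top 82 mm above the underside, 76 mm once pressed home. 45 to 90 g, most of it in the thick base. Origin: centre of the underside, z up. May be absent
- cap_A (a joint): how far the orange cap of vial_A is pressed on: 0 = standing proud, 0.006 m = home against the shoulder; it stays where it is pushed to; takes about 6 N
- cap_B (a joint): how far the orange cap of vial_B is pressed on: 0 = standing proud, 0.006 m = home against the shoulder; it stays where it is pushed to; takes about 6 N
- cap_C (a joint): how far the orange cap of vial_C is pressed on: 0 = standing proud, 0.006 m = home against the shoulder; it stays where it is pushed to; takes about 6 N
- old_1: vial already closed: same amber body (24 mm across, 56 mm), yellow label, black cap already home, 76 mm tall in all; belongs in the rack. Origin: centre of the underside
- old_2: vial already closed: same amber body (24 mm across, 56 mm), yellow label, black cap already home, 76 mm tall in all; belongs in the rack. Origin: centre of the underside
- old_3: vial already closed: same amber body (24 mm across, 56 mm), yellow label, black cap already home, 76 mm tall in all; belongs in the rack. Origin: centre of the underside
- old_4: vial already closed: same amber body (24 mm across, 56 mm), yellow label, black cap already home, 76 mm tall in all; belongs in the rack. Origin: centre of the underside
- old_5: vial already closed: same amber body (24 mm across, 56 mm), yellow label, black cap already home, 76 mm tall in all; belongs in the rack. Origin: centre of the underside
- phone: smartphone, 147 x 71 x 8 mm, lying at the back; leave alone
- screwdriver: precision screwdriver, 150 mm, lying at the back; leave alone
- cleaner: bottle with a red cap, 50 mm in diameter, 120 mm tall; leave alone
- screw_dish: small white dish 70 mm across, 22 mm tall; leave alone
There are look-alikes about, which are no part of the job. Of the things shaped like the tray, the blue one is meant.

How it is judged:
By the outcome, as a careful person would: the job done as asked, in the order asked, and still so for the second after the job is handed in, with the robot touching nothing.
Of vial_A, vial_B, vial_C only 2 to 3 are there at a start; the rules pass over those that are not, and their reading is None.
At some moment in a run one of tray may be knocked a few centimetres aside while the robot is not near it.
It also fails if it takes over 210 s, if anything falls off the work surface, if the arm or the gripper's body presses on something with over 40 N, if the wrist force passes 120 N, or if a joint passes its speed limit or range.

## Robot

A 6-joint arm with a two-finger parallel gripper is mounted at the origin on the work surface. World frame = base frame: x ahead of the robot, y to its left, z up, the work surface at z = 0. Lengths are in mm, angles in rad, forces in N, time in s.
With the tool pointing down it reaches from about 375 to 825 mm from the base axis. Payload 5.5 kg.
Tool frame: the origin (TCP) lies at the very end of the fingers, on their centre line; the grasp point (between the pads) lies 19 mm behind it; z points along the fingers, y is the line along which they close (so a half turn about z gives the same grasp; the last joint's range is limited). The gripper opens to 85 mm and grips with 20 to 120 N. Pads are 22 mm wide; open, the fingers measure 114 mm over their backs; the gripper's body (76 mm by 85 mm) begins 54 mm behind the grasp point. The pads swing forward as they close: fully open they stand 13 mm farther back than shut.
Start: joints at [-1.32, 0.314, -0.047, 1.21, 0, 1.571], TCP at [148.904, -581.225, 231.299] pointing down, gripper open.
Joint ranges: [-2.67, 2.67], [-0.69, 1.73], [-1.03, 1.25], [-2.08, 2.16], [-1.42, 1.45], [-3.14, 3.14]. Speed limits (rad/s): [2.39, 2.39, 3.01, 3.14, 3.14, 3.14].

## Interface

Orientations are given as a 3x3 rotation matrix whose columns are the frame's x, y, z axes.
In Python, from plant import * gives the robot as it stands.
- The arm moves only by the tool apply_moves, never from a script. Its argument "plan" is a list of rows, each an object with "linear": the shift along the tool's x, y, z scaled (see below), a list of three; "rotation": the turn, a rotation vector about the tool's x, y, z scaled (see below), a list of three. In form: [{"linear": [dx, dy, dz], "rotation": [wx, wy, wz]}, ...]. A call has exactly 8 rows; each row is the pose to reach, as a shift and turn from the pose commanded when the call began, along the tool's axes at that moment; what a row does not reach only later rows make up. The controller multiplies each number of a shift by 100 mm and each number of a turn by pi/2 rad. A row lasts 1/8 s, in which the tool goes at most 62.5 mm and 10.7 degrees, less where a joint would pass 70% of its speed; a pose out of reach is approached as far as the arm can. A call with a number of a shift or a turn outside -1 to 1 is refused whole. A call with a gripper value outside its range is refused whole. "grip" is the opening, from -1 (shut) to 1 (fully open), set as the call begins (left out, the last holds). The fingers move at their own pace and stop on an object; the grip force is fixed at half the most. Time passes only in rows, so rows that repeat a pose let the fingers close, or fill a call up. It gives the time, the measured TCP pose, the force, the opening and the grip force at its end, in the units of the state.
- get_obs(): the state, without advancing time (a new reading comes with each control period).
- get_image(name): name is "side" or "top"; returns a dict with "img" (400x640x3 uint8, red, green, blue), "mtx" (3x3 intrinsics, pixels), "dist_coeffs" ([k1, k2, p1, p2, k3] as OpenCV has them; the pictures are not rectified), "camera_from_world" (4x4, takes a point from world to camera coordinates). Camera axes: x right, y down, z forward; pixel columns grow to the right and rows downward; lengths in mm; the calibration is good to about 2 mm. A picture is of the moment at which its call begins. There is no depth.
- finish_job(): hands the job in; it is judged then, once.
The state is a dict: "time_s": time; "qpos": joint angles; "joint_velocities": joint speeds; "effort": joint torques, N m; "ee_pos": TCP position; "orientation": TCP orientation; "force": force on the tool from outside, world axes, zero at the start; "ft_torque": the same for the moment, N m; "finger_gap": finger opening in mm; "grip_force": force on a finger pad.
Only numpy, scipy, OpenCV 4.12 (cv2) and the standard library are available. Lean on these libraries where they do the work, as an engineer would, in place of code of your own. Each camera call takes 0.05 s, during which the arm holds its last target. There are 200 camera calls.

## Working session

There is one attempt and no reset: what is moved stays moved. The work goes in short steps, Python scripts to look and compute and a tool call to move; the robot and the scene stay as the last step left them, time stands still between calls to the robot, and variables do not carry over. Pictures are saved under pics/ and viewed, at most 14 in all, crops included, and the job is handed in when it is done.

Besides the shell and the picture viewer there is one more tool, called after "Emit:" by a JSON object that holds its "op" and its "data". apply_moves: Moves the arm, as the interface text tells. Its arguments: {"type":"object","properties":{"plan":{"type":"array","items":{"type":"object","properties":{"linear":{"type":"array","items":{"type":"number"}},"rotation":{"type":"array","items":{"type":"number"}}}}},"grip":{"type":"number"}},"required":["plan"]}

```bash
ls; mkdir -p pics
python3 - <<'E'
from plant import *
import cv2,numpy as np
o=get_obs(); print(o['ee_pos'],o['orientation'],o['finger_gap'],o['force'],o['time_s'])
for n in('side','top'):
    d=get_image(n); cv2.imwrite(f'pics/{n}0.png',d['img'][:,:,::-1]); np.savez(f'{n}0.npz',**d)
    print(n,d['mtx'],d['dist_coeffs'],d['camera_from_world'])
E
```

```text
pics
[ 148.77026458 -580.67756342  230.43497679] [[ 9.68711359e-01  2.48189684e-01 -4.28725738e-04]
 [ 2.48190054e-01 -9.68709967e-01  1.64243218e-03]
 [-7.67617268e-06 -1.69744817e-03 -9.99998559e-01]] 85.12358597915443 [-0.15201203 -0.37220634 -0.07641921] 0.0
side [[426.11250249   0.         326.77854267]
 [  0.         426.11250249 196.82550571]
 [  0.           0.           1.        ]] [-0.01930083  0.          0.          0.          0.        ] [[-7.85888088e-01 -6.18001494e-01  2.13088096e-02  4.53086213e+02]
 [-3.97791067e-01  4.78871393e-01 -7.82588306e-01  3.54443479e+02]
 [ 4.73436563e-01 -6.23503282e-01 -6.22174797e-01  1.17004502e+03]
 [ 0.00000000e+00  0.00000000e+00  0.00000000e+00  1.00000000e+00]]
top [[378.99371706   0.         319.79289425]
 [  0.         378.99371706 200.7174866 ]
 [  0.           0.           1.        ]] [-0.08985691  0.          0.          0.          0.        ] [[ 3.04054083e-02 -9.99535934e-01  1.85133002e-03  3.39436859e+01]
 [-9.91995638e-01 -3.04030355e-02 -1.22557370e-01  5.98021009e+02]
 [ 1.22556781e-01  1.88989556e-03 -9.92459704e-01  1.37431722e+03]
 [ 0.00000000e+00  0.00000000e+00  0.00000000e+00  1.00000000e+00]]
```

View pics/top0.png

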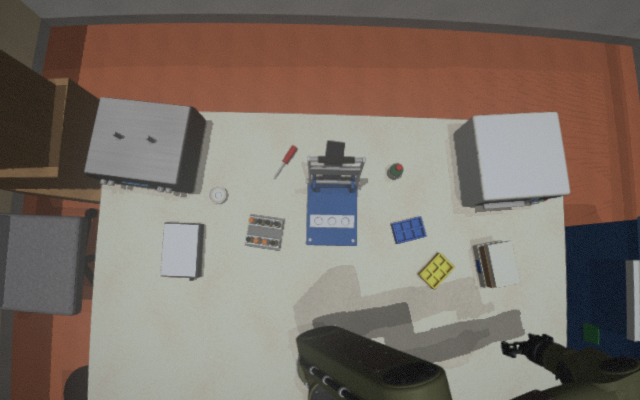

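View pics/side0.png

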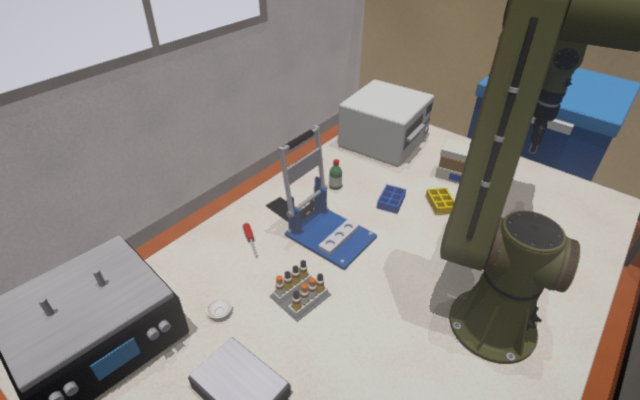

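The top view shows the rack at about (265,232), the press at (331,213) with pockets at (318/332/346,221), the blue tray at (408,230) and a yellow look-alike tray at (436,270). In the side view the rack is at (300,290). Next is one composite close crop.

```bash
cat > h.py <<'E'
from plant import *
import cv2,numpy as np
def rays(d,uv):
    p=cv2.undistortPoints(np.array(uv,float).reshape(-1,1,2),d['mtx'],np.array(d['dist_coeffs'],float)).reshape(-1,2)
    T=d['camera_from_world'];R=T[:3,:3];c=-R.T@T[:3,3]
    return c,np.c_[p,np.ones(len(p))]@R
def plane(d,uv,z):
    c,v=rays(d,uv); return c+v*((z-c[2])/v[:,2])[:,None]
def proj(d,P):
    T=d['camera_from_world']
    return cv2.projectPoints(np.array(P,float).reshape(-1,1,3),cv2.Rodrigues(T[:3,:3])[0],T[:3,3],d['mtx'],np.array(d['dist_coeffs'],float))[0].reshape(-1,2)
def tri(d1,u1,d2,u2):
    c,v=rays(d1,[u1]);e,w=rays(d2,[u2]);A=np.c_[v[0],-w[0]]
    s=np.linalg.lstsq(A,e-c,rcond=None)[0];a,b=c+v[0]*s[0],e+w[0]*s[1]
    return (a+b)/2,np.linalg.norm(a-b)
def mask(d,lo,hi,box=None):
    m=cv2.inRange(cv2.cvtColor(d['img'],cv2.COLOR_RGB2HSV),lo,hi)
    if box is not None:
        k=np.zeros_like(m);x0,y0,x1,y1=box;k[y0:y1,x0:x1]=255;m&=k
    return m
def blobs(m,amin):
    n,l,s,c=cv2.connectedComponentsWithStats(m)
    return [(c[i].round(1),s[i,4]) for i in range(1,n) if s[i,4]>=amin]
E
python3 - <<'E'
import numpy as np,cv2
from h import *
t=dict(np.load('top0.npz'));s=dict(np.load('side0.npz'))
a=cv2.resize(t['img'][205:255,235:455],None,fx=3.6,fy=3.6,interpolation=cv2.INTER_CUBIC)
b=cv2.resize(s['img'][200:320,250:410],None,fx=3.3,fy=3.3,interpolation=cv2.INTER_CUBIC)
c=np.zeros((600,800,3),np.uint8);c[:180,:792]=a[:180,:792];c[182:182+396,:528]=b
cv2.imwrite('pics/c1.png',c[:,:,::-1])
for n,d,box in(('top',t,(240,205,290,255)),('side',s,(260,255,340,320))):
    print(n,'orange',blobs(mask(d,(5,140,130),(18,255,255),box),3))
m=mask(t,(105,100,40),(125,255,255),(380,205,440,255));k=max(cv2.findContours(m,0,2)[0],key=cv2.contourArea)
r=cv2.minAreaRect(k);print('tray',r);bp=cv2.boxPoints(r);P=plane(t,bp,34);print(P.round(1),P.mean(0))
m=mask(t,(100,100,40),(125,255,255),(300,175,365,255));k=max(cv2.findContours(m,0,2)[0],key=cv2.contourArea)
r=cv2.minAreaRect(k);print('press',r);print(plane(t,cv2.boxPoints(r),16).round(1))
m=mask(t,(0,0,150),(180,60,255),(305,210,358,232));print('block',[ (x,a,plane(t,[x],32).round(1)) for x,a in blobs(m,20)])
E
```

```text
top orange []
side orange [(array([278.8, 277.8]), np.int32(19)), (array([311.8, 280.1]), np.int32(22)), (array([303.9, 285.9]), np.int32(24))]
tray ((408.6300964355469, 229.70877075195312), (20.342342376708984, 29.832843780517578), 76.50426483154297)
[[ 520.7 -217.8   34. ]
 [ 549.8 -326.9   34. ]
 [ 476.5 -344.8   34. ]
 [ 447.9 -236.2   34. ]] [ 498.73003004 -281.41697571   34.        ]
press ((331.4543151855469, 214.8324432373047), (48.22602844238281, 58.77301788330078), 1.123302698135376)
[[436.1  95.9  16. ]
 [658.1  99.1  16. ]
 [660.1 -84.1  16. ]
 [438.  -84.1  16. ]]
block [(array([305.1, 219.7]), np.int32(24), array([[524.6, 104.6,  32. ]])), (array([357. , 220.5]), np.int32(22), array([[527.5, -88.3,  32. ]])), (array([331.9, 220.6]), np.int32(543), array([[524.3,   5. ,  32. ]]))]
```

View pics/c1.png

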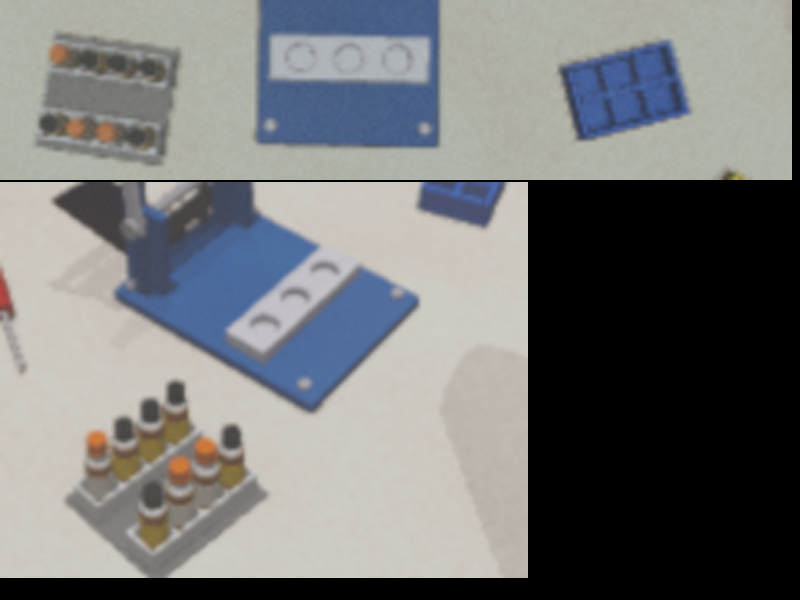

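Candidates: the orange-capped vials in the rack are at far-left (251,218) and near row 2nd and 3rd (256,240) and (264,241) in the top view. The other five caps are black, with yellow labels. The blue tray at (408,230) is the target, not the yellow one at (436,270). The crop confirms three orange vials and an empty blue tray.

Run:
```python
from h import *
t=dict(np.load('top0.npz'));s=dict(np.load('side0.npz'))
su=[(278.8,277.8),(303.9,285.9),(311.8,280.1)]  # far, near +y, near -y
b=blobs(mask(t,(3,90,90),(20,255,255),(240,205,290,255)),3);print(b)
Ps=plane(s,su,80);print('side@80',Ps.round(1))
P=[]
for u,q in zip(su,Ps):
    e=proj(t,[q])[0];n=min(b,key=lambda x:np.linalg.norm(x[0]-e))[0]
    p,g=tri(s,u,t,n);P.append(p);print('tri',p.round(1),g.round(1),'top px',n,e.round(1),'top@82',plane(t,[n],82).round(1))
def fit(A,Q):
    ac,qc=A.mean(0),Q.mean(0);a=A-ac;q=Q-qc
    th=np.arctan2((a[:,0]*q[:,1]-a[:,1]*q[:,0]).sum(),(a*q).sum());R=np.array([[np.cos(th),-np.sin(th)],[np.sin(th),np.cos(th)]])
    return np.degrees(th),qc-R@ac,((R@a.T).T-q).round(1),R
A=np.array([[35,45],[-35,15],[-35,-15]],float)
for Q in(Ps[:,:2],np.array(P)[:,:2]):
    th,c,r,R=fit(A,Q);print('rack yaw',th,c,r.tolist(),(A@R.T+c).round(1).tolist())
# press block in both views
for n,d,box in(('top',t,(308,210,356,232)),('side',s,(315,215,362,260))):
    m=mask(d,(0,0,135),(180,50,255),box);k=max(cv2.findContours(m,0,2)[0],key=cv2.contourArea);r=cv2.minAreaRect(k)
    B=plane(d,cv2.boxPoints(r),32);print(n,r,B.round(1).tolist(),B.mean(0))
# tray in the side view
m=mask(s,(100,100,40),(125,255,255),(370,180,410,220));k=max(cv2.findContours(m,0,2)[0],key=cv2.contourArea);print('tray side',plane(s,cv2.approxPolyDP(k,2,True),34).round(0).tolist())
# rubber handle
m=mask(s,(0,0,0),(180,255,60),(280,125,325,155));print('handle',blobs(m,10)); m=mask(t,(0,0,0),(180,255,70),(315,130,360,175));print(blobs(m,10))
```

```text
[(array([250.9, 219.6]), np.int32(17)), (array([255.5, 240. ]), np.int32(23)), (array([264.1, 241.3]), np.int32(20))]
side@80 [[518.9 291.9  80. ]
 [446.2 269.6  80. ]
 [442.6 240.2  80. ]]
tri [514.7 296.2  87. ] 0.5 top px [250.9 219.6] [252.5 218.7] top@82 [[515.2 297.3  82. ]]
tri [442.1 275.5  88.8] 1.7 top px [255.5 240. ] [257.7 239.1] top@82 [[442.9 277.1  82. ]]
tri [439.  245.2  87.3] 0.7 top px [264.1 241.3] [265.9 240.4] top@82 [[439.3 246.1  82. ]]
rack yaw -6.3794551006257905 [479.19659427 251.03611447] [[0.0, -0.0], [-0.2, 0.2], [0.1, -0.2]] [[519.0, 291.9], [446.1, 269.8], [442.7, 240.0]]
rack yaw -6.824040148845829 [475.06375951 256.02712728] [[0.4, 0.3], [-0.0, -0.4], [-0.4, 0.1]] [[515.2, 296.5], [442.1, 275.1], [438.5, 245.3]]
top ((331.5, 221.0), (12.0, 43.0), 90.0) [[542.7, 87.0, 32.0], [547.5, -73.0, 32.0], [502.9, -73.9, 32.0], [498.1, 85.5, 32.0]] [522.80116791   6.38872125  32.        ]
side ((339.0599670410156, 229.33615112304688), (22.380769729614258, 52.1519775390625), 51.07246017456055) [[584.4, 70.1, 32.0], [580.1, -150.7, 32.0], [489.1, -105.4, 32.0], [501.0, 102.1, 32.0]] [538.6488841  -21.00412121  32.        ]
tray side [[544.0, -318.0, 34.0], [518.0, -223.0, 34.0], [448.0, -237.0, 34.0], [479.0, -340.0, 34.0], [493.0, -336.0, 34.0], [482.0, -338.0, 34.0], [478.0, -309.0, 34.0], [501.0, -313.0, 34.0], [502.0, -336.0, 34.0], [520.0, -330.0, 34.0], [510.0, -306.0, 34.0], [537.0, -300.0, 34.0], [532.0, -328.0, 34.0]]
handle [(array([300.9, 139.8]), np.int32(55))]
[(array([334.9, 154.8]), np.int32(462))]
```

Run:
```python
from h import *
t=dict(np.load('top0.npz'));s=dict(np.load('side0.npz'))
for hi in(16,22):
  for lo in((3,110,90),(3,140,90)):
    print('side',blobs(mask(s,lo,(hi,255,255),(260,255,340,320)),3))
    print('top',blobs(mask(t,lo,(hi,255,255),(240,205,290,255)),3))
h=cv2.cvtColor(s['img'],cv2.COLOR_RGB2HSV)
print(h[278:296,304].tolist()); print(h[284,296:312].tolist())
# block side corner check: project expected corners (block 43 wide? at z32) from top fit
print(proj(s,[[523,6,32],[523,56,32],[523,-44,32]]).round(1),proj(s,[[686,6,329]]),proj(t,[[686,6,329]]))
```

```text
side [(array([278.9, 278.8]), np.int32(32)), (array([311.8, 281. ]), np.int32(38)), (array([304.1, 286.7]), np.int32(45))]
top [(array([250.7, 219.5]), np.int32(14)), (array([255.3, 240.3]), np.int32(15)), (array([263.9, 241.5]), np.int32(15))]
side [(array([278.8, 277.8]), np.int32(19)), (array([311.8, 280.1]), np.int32(22)), (array([303.9, 285.9]), np.int32(24))]
top []
side [(array([302.7, 274.7]), np.int32(36)), (array([278.9, 278.8]), np.int32(32)), (array([291.1, 283.2]), np.int32(76)), (array([311.8, 281. ]), np.int32(38)), (array([304.1, 286.7]), np.int32(45)), (array([319.5, 288.2]), np.int32(32)), (array([296.1, 306.2]), np.int32(35))]
top [(array([250.7, 219.5]), np.int32(14)), (array([255.3, 240.3]), np.int32(15)), (array([263.9, 241.5]), np.int32(15))]
side [(array([278.8, 277.8]), np.int32(19)), (array([311.8, 280.1]), np.int32(22)), (array([303.9, 285.9]), np.int32(24))]
top []
[[21, 68, 149], [19, 28, 153], [20, 11, 144], [15, 8, 129], [10, 30, 129], [11, 124, 173], [13, 171, 197], [13, 183, 203], [13, 184, 204], [13, 180, 200], [11, 155, 160], [10, 131, 130], [10, 131, 134], [11, 97, 126], [12, 26, 129], [8, 6, 163], [18, 7, 176], [10, 28, 136]]
[[19, 63, 146], [21, 30, 161], [17, 14, 160], [20, 11, 144], [13, 14, 130], [11, 83, 153], [11, 142, 183], [13, 167, 194], [13, 171, 197], [12, 168, 197], [11, 154, 189], [8, 75, 156], [10, 22, 140], [10, 59, 133], [9, 115, 135], [10, 126, 132]]
[[338.7 234.8]
 [329.3 243.1]
 [347.7 226.8]] [[299.38603077 139.53114298]] [[336.31791401 159.58632057]]
```

Emit:
{"op": "apply_moves", "data": {"plan": [{"linear": [1,-0.7,0],"rotation": [0,0,-0.767]},{"linear": [1,-0.7,0],"rotation": [0,0,-0.767]},{"linear": [1,-0.7,0],"rotation": [0,0,-0.767]},{"linear": [1,-0.7,0],"rotation": [0,0,-0.767]},{"linear": [1,-0.7,0],"rotation": [0,0,-0.767]},{"linear": [1,-0.7,0],"rotation": [0,0,-0.767]},{"linear": [1,-0.7,0],"rotation": [0,0,-0.767]},{"linear": [1,-0.7,0],"rotation": [0,0,-0.767]}], "grip": 0.2}}

```text
time_s: 1.1
ee_pos: [228.3, -488.3, 230.9]
orientation: [[0.116, 0.993, -0.0], [0.993, -0.116, 0.001], [0.001, -0.0, -1.0]]
force: [-0.3, -1.0, 0.3]
finger_gap: 51.2
grip_force: 0.0
```

Emit:
{"op": "apply_moves", "data": {"plan": [{"linear": [0.5,0.2,0],"rotation": [0,0,0]},{"linear": [1,0.45,0],"rotation": [0,0,0]},{"linear": [1,0.45,0],"rotation": [0,0,0]},{"linear": [1,0.45,0],"rotation": [0,0,0]},{"linear": [1,0.45,0],"rotation": [0,0,0]},{"linear": [1,0.45,0],"rotation": [0,0,0]},{"linear": [1,0.45,0],"rotation": [0,0,0]},{"linear": [1,0.45,0],"rotation": [0,0,0]}]}}

```text
time_s: 2.1
ee_pos: [284.4, -394.7, 231.2]
orientation: [[0.116, 0.993, -0.0], [0.993, -0.116, 0.0], [0.0, -0.0, -1.0]]
force: [-0.1, 0.3, -0.0]
finger_gap: 51.6
grip_force: 0.0
```

Emit:
{"op": "apply_moves", "data": {"plan": [{"linear": [0.5,0.2,0],"rotation": [0,0,0]},{"linear": [1,0.45,0],"rotation": [0,0,0]},{"linear": [1,0.45,0],"rotation": [0,0,0]},{"linear": [1,0.45,0],"rotation": [0,0,0]},{"linear": [1,0.45,0],"rotation": [0,0,0]},{"linear": [1,0.45,0],"rotation": [0,0,0]},{"linear": [1,0.45,0],"rotation": [0,0,0]},{"linear": [1,0.45,0],"rotation": [0,0,0]}]}}

```text
time_s: 3.1
ee_pos: [340.6, -300.6, 231.3]
orientation: [[0.116, 0.993, -0.0], [0.993, -0.116, 0.0], [0.0, -0.0, -1.0]]
force: [1.2, -0.2, -0.0]
finger_gap: 51.5
grip_force: 0.0
```

Emit:
{"op": "apply_moves", "data": {"plan": [{"linear": [0.5,0.2,0],"rotation": [0,0,0]},{"linear": [1,0.45,0],"rotation": [0,0,0]},{"linear": [1,0.45,0],"rotation": [0,0,0]},{"linear": [1,0.45,0],"rotation": [0,0,0]},{"linear": [1,0.45,0],"rotation": [0,0,0]},{"linear": [1,0.45,0],"rotation": [0,0,0]},{"linear": [1,0.45,0],"rotation": [0,0,0]},{"linear": [1,0.45,0],"rotation": [0,0,0]}]}}

```text
time_s: 4.1
ee_pos: [396.8, -206.4, 231.3]
orientation: [[0.116, 0.993, 0.0], [0.993, -0.116, 0.0], [0.0, 0.0, -1.0]]
force: [-0.8, 0.8, 0.5]
finger_gap: 51.2
grip_force: 0.0
```

Emit:
{"op": "apply_moves", "data": {"plan": [{"linear": [0.5,0,0],"rotation": [0,0,0]},{"linear": [1,0,0],"rotation": [0,0,0]},{"linear": [1,0,0],"rotation": [0,0,0]},{"linear": [1,0,0],"rotation": [0,0,0]},{"linear": [1,0,0],"rotation": [0,0,0]},{"linear": [1,0,0],"rotation": [0,0,0]},{"linear": [1,0,0],"rotation": [0,0,0]},{"linear": [1,0,0],"rotation": [0,0,0]}]}}

```text
time_s: 5.1
ee_pos: [408.5, -107.1, 231.3]
orientation: [[0.116, 0.993, -0.0], [0.993, -0.116, -0.0], [-0.0, -0.0, -1.0]]
force: [-0.4, 0.5, 0.4]
finger_gap: 51.2
grip_force: 0.0
```

Emit:
{"op": "apply_moves", "data": {"plan": [{"linear": [0.5,0,0],"rotation": [0,0,0]},{"linear": [1,0,0],"rotation": [0,0,0]},{"linear": [1,0,0],"rotation": [0,0,0]},{"linear": [1,0,0],"rotation": [0,0,0]},{"linear": [1,0,0],"rotation": [0,0,0]},{"linear": [1,0,0],"rotation": [0,0,0]},{"linear": [1,0,0],"rotation": [0,0,0]},{"linear": [1,0,0],"rotation": [0,0,0]}]}}

```text
time_s: 6.1
ee_pos: [420.0, -7.7, 231.3]
orientation: [[0.116, 0.993, 0.0], [0.993, -0.116, 0.0], [0.0, 0.0, -1.0]]
force: [-0.0, 0.8, 0.5]
finger_gap: 51.4
grip_force: 0.0
```

Emit:
{"op": "apply_moves", "data": {"plan": [{"linear": [0.5,0,0],"rotation": [0,0,0]},{"linear": [1,0,0],"rotation": [0,0,0]},{"linear": [1,0,0],"rotation": [0,0,0]},{"linear": [1,0,0],"rotation": [0,0,0]},{"linear": [1,0,0],"rotation": [0,0,0]},{"linear": [1,0,0],"rotation": [0,0,0]},{"linear": [1,0,0],"rotation": [0,0,0]},{"linear": [1,0,0],"rotation": [0,0,0]}]}}

```text
time_s: 7.1
ee_pos: [431.5, 91.6, 231.3]
orientation: [[0.116, 0.993, 0.0], [0.993, -0.116, -0.0], [-0.0, 0.0, -1.0]]
force: [-0.2, -0.4, -0.4]
finger_gap: 51.0
grip_force: 0.0
```

Emit:
{"op": "apply_moves", "data": {"plan": [{"linear": [0.5,0,0.2],"rotation": [0,0,0]},{"linear": [1,0,0.5],"rotation": [0,0,0]},{"linear": [1,0,0.5],"rotation": [0,0,0]},{"linear": [1,0,0.5],"rotation": [0,0,0]},{"linear": [1,0,0.5],"rotation": [0,0,0]},{"linear": [1,0,0.5],"rotation": [0,0,0]},{"linear": [1,0,0.5],"rotation": [0,0,0]},{"linear": [1,0,0.5],"rotation": [0,0,0]}]}}

```text
time_s: 8.1
ee_pos: [443.1, 191.0, 181.5]
orientation: [[0.115, 0.993, 0.0], [0.993, -0.115, 0.0], [0.0, 0.0, -1.0]]
force: [-0.4, 0.7, 0.8]
finger_gap: 51.3
grip_force: 0.0
```

Emit:
{"op": "apply_moves", "data": {"plan": [{"linear": [0.65,-0.05,0.5],"rotation": [0,0,0]},{"linear": [0.65,-0.05,0.5],"rotation": [0,0,0]},{"linear": [0.65,-0.05,0.5],"rotation": [0,0,0]},{"linear": [0.65,-0.05,0.5],"rotation": [0,0,0]},{"linear": [0.65,-0.05,0.5],"rotation": [0,0,0]},{"linear": [0.65,-0.05,0.5],"rotation": [0,0,0]},{"linear": [0.65,-0.05,0.5],"rotation": [0,0,0]},{"linear": [0.65,-0.05,0.5],"rotation": [0,0,0]}]}}

```text
time_s: 9.1
ee_pos: [445.6, 256.3, 131.5]
orientation: [[0.115, 0.993, 0.0], [0.993, -0.115, 0.0], [0.0, 0.0, -1.0]]
force: [-0.1, -0.4, 0.7]
finger_gap: 51.2
grip_force: 0.0
```

Run:
```python
from h import *
o=get_obs();p=o['ee_pos'];print(p,o['qpos'],o['time_s'])
im=[]
for n in('top','side'):
    d=get_image(n);np.savez(n+'1.npz',**d);u=proj(d,[p])[0];print(n,u)
    x,y=int(u[0])-45,int(u[1])-50;x=max(x,0)
    c=cv2.resize(d['img'][y:y+100,x:x+90],None,fx=4.4,fy=4.4,interpolation=cv2.INTER_CUBIC);print(x,y)
    cv2.drawMarker(c,tuple(int(v) for v in (u-[x,y]+.5)*4.4),(0,255,0),0,12);im.append(c)
cv2.imwrite('pics/h1.png',np.hstack(im)[:,:,::-1])
```

```text
[445.56246142 256.25940815 131.4505138 ] [ 5.21938965e-01  2.17623972e-01 -4.10189439e-01  9.42775015e-01
 -2.81887569e-06  2.20820645e+00] 9.1
top [259.18357029 239.14215069]
214 189
side [307.1035186  270.46955141]
262 220
```

View pics/h1.png

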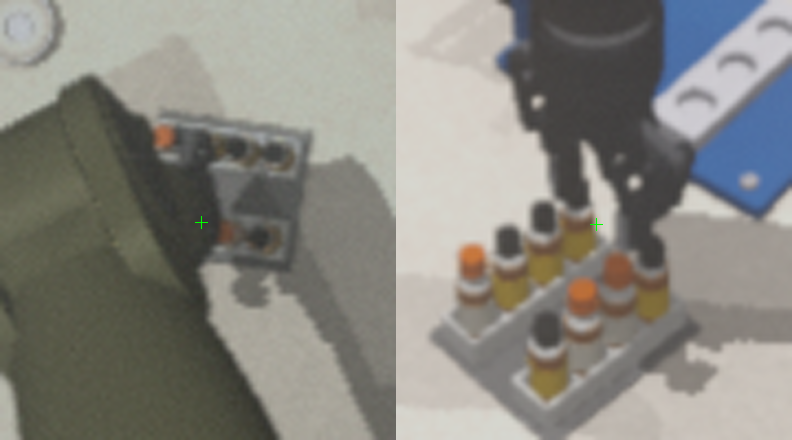

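The side view shows the open fingers near (393,265) between the rows, with the orange caps at (304,287) and (312,281). The TCP marker falls between the fingertips, so the side calibration holds. I'll cross-check the rack centre from its outline corners in both views.

Run:
```python
from h import *
t=dict(np.load('top0.npz'));s=dict(np.load('side0.npz'))
c=np.array([(55,33),(180,48),(163,163),(38,147)])/3.6+[234.6,204.6]
for z in(6,26):
    P=plane(t,c,z);print('top rack',z,P[:,:2].round(1).tolist(),P.mean(0))
q=np.array([(66,497),(155,580),(268,493)]);q=(q-[0,182])/3.3+[249.6,199.6]
for z in(0,26):print('side rack L,B,R',z,plane(s,q,z)[:,:2].round(1).tolist())
# predicted rack lower/upper corners in side view for both hypotheses
for ctr in((475,256),(479,251),(482,248)):
    a=np.radians(-6.6);R=np.array([[np.cos(a),-np.sin(a)],[np.sin(a),np.cos(a)]])
    C=np.array([(-61,67.5),(-61,-67.5),(61,-67.5),(61,67.5)])@R.T+ctr
    print(ctr,'z0 side',proj(s,np.c_[C,np.zeros(4)]).round(1).tolist(),'z26 top',proj(t,np.c_[C,np.ones(4)*26]).round(1).tolist())
print('meas side',q.round(1).tolist(),'top',c.round(1).tolist())
```

```text
top rack 6 [[542.4, 316.2], [530.8, 183.4], [410.1, 196.3], [422.3, 328.1]] [476.38205181 256.02716499   6.        ]
top rack 26 [[540.8, 312.5], [529.3, 181.6], [410.3, 194.3], [422.3, 324.2]] [475.64683113 253.14123327  26.        ]
side rack L,B,R 0 [[545.2, 308.5], [427.6, 323.9], [410.1, 192.6]]
side rack L,B,R 26 [[529.5, 322.4], [414.9, 337.4], [397.9, 209.5]]
(475, 256) z0 side [[296.6, 322.7], [331.0, 295.2], [302.6, 272.3], [268.2, 297.0]] z26 top [[243.6, 245.4], [279.4, 250.8], [284.5, 218.3], [249.0, 213.1]]
(479, 251) z0 side [[296.7, 320.7], [331.0, 293.4], [302.7, 270.7], [268.5, 295.2]] z26 top [[245.0, 244.4], [280.8, 249.8], [285.9, 217.3], [250.4, 212.0]]
(482, 248) z0 side [[296.6, 319.4], [330.8, 292.3], [302.6, 269.7], [268.4, 294.1]] z26 top [[245.8, 243.6], [281.6, 249.0], [286.7, 216.5], [251.2, 211.3]]
meas side [[269.6, 295.1], [296.6, 320.2], [330.8, 293.8]] top [[249.9, 213.8], [284.6, 217.9], [279.9, 249.9], [245.2, 245.4]]
```

Emit:
{"op": "apply_moves", "data": {"plan": [{"linear": [0.15,-0.02,0.2],"rotation": [0,0,0]},{"linear": [0.15,-0.02,0.4],"rotation": [0,0,0]},{"linear": [0.15,-0.02,0.6],"rotation": [0,0,0]},{"linear": [0.15,-0.02,0.8],"rotation": [0,0,0]},{"linear": [0.15,-0.02,0.9],"rotation": [0,0,0]},{"linear": [0.15,-0.02,0.95],"rotation": [0,0,0]},{"linear": [0.15,-0.02,0.95],"rotation": [0,0,0]},{"linear": [0.15,-0.02,0.95],"rotation": [0,0,0]}]}}

```text
time_s: 10.2
ee_pos: [445.7, 271.8, 37.0]
orientation: [[0.115, 0.993, 0.001], [0.993, -0.115, 0.001], [0.001, 0.001, -1.0]]
force: [-0.1, 0.5, 0.2]
finger_gap: 51.2
grip_force: 0.0
```

Emit:
{"op": "apply_moves", "data": {"plan": [{"linear": [0,0,0],"rotation": [0,0,0]},{"linear": [0,0,0],"rotation": [0,0,0]},{"linear": [0,0,0],"rotation": [0,0,0]},{"linear": [0,0,0],"rotation": [0,0,0]},{"linear": [0,0,0],"rotation": [0,0,0]},{"linear": [0,0,0],"rotation": [0,0,0]},{"linear": [0,0,0],"rotation": [0,0,0]},{"linear": [0,0,0],"rotation": [0,0,0]}], "grip": -0.3}}

```text
time_s: 11.2
ee_pos: [445.2, 271.6, 36.3]
orientation: [[0.115, 0.993, 0.0], [0.993, -0.115, 0.0], [0.0, 0.0, -1.0]]
force: [-0.3, -0.2, 0.4]
finger_gap: 29.7
grip_force: 0.0
```

Run:
```python
from h import *
o=get_obs();p=o['ee_pos'];print(p,o['force'])
d=get_image('side');u=proj(d,[p+[0,0,20]])[0];x,y=int(u[0])-40,int(u[1])-40
c=cv2.resize(d['img'][y:y+75,x:x+80],None,fx=8,fy=8,interpolation=cv2.INTER_CUBIC);print(x,y)
cv2.drawMarker(c,tuple(int(v) for v in (proj(d,[p])[0]-[x,y]+.5)*8),(0,255,0),0,12)
cv2.imwrite('pics/h2.png',c[:,:,::-1])
```

```text
[445.21991486 271.55739675  36.30236846] [-0.26735296 -0.16435907  0.44850253]
263 252
```

View pics/h2.png

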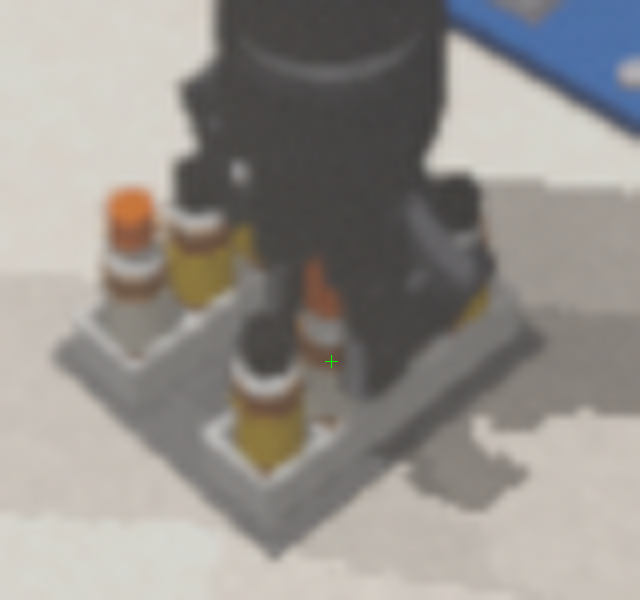

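The fingers straddle the near-left orange vial at about (303,292) with no contact force, so I close and lift.

Emit:
{"op": "apply_moves", "data": {"plan": [{"linear": [0,0,0],"rotation": [0,0,0]},{"linear": [0,0,0],"rotation": [0,0,0]},{"linear": [0,0,0],"rotation": [0,0,0]},{"linear": [0,0,0],"rotation": [0,0,0]},{"linear": [0,0,-0.1],"rotation": [0,0,0]},{"linear": [0,0,-0.2],"rotation": [0,0,0]},{"linear": [0,0,-0.3],"rotation": [0,0,0]},{"linear": [0,0,-0.4],"rotation": [0,0,0]}], "grip": -1}}

```text
time_s: 12.25
ee_pos: [445.4, 271.6, 77.2]
orientation: [[0.115, 0.993, 0.0], [0.993, -0.115, 0.0], [0.0, 0.0, -1.0]]
force: [0.6, 0.2, -0.2]
finger_gap: 22.4
grip_force: 58.7
```

Emit:
{"op": "apply_moves", "data": {"plan": [{"linear": [0,0,-0.2],"rotation": [0,0,0]},{"linear": [0,0,-0.4],"rotation": [0,0,0]},{"linear": [0,0,-0.7],"rotation": [0,0,0]},{"linear": [0,0,-1],"rotation": [0,0,0]},{"linear": [0,0,-1],"rotation": [0,0,0]},{"linear": [0,0,-1],"rotation": [0,0,0]},{"linear": [0,0,-1],"rotation": [0,0,0]},{"linear": [0,0,-1],"rotation": [0,0,0]}]}}

```text
time_s: 13.25
ee_pos: [444.6, 271.2, 175.4]
orientation: [[0.115, 0.993, -0.001], [0.993, -0.115, -0.001], [-0.001, -0.001, -1.0]]
force: [0.9, 0.1, -0.5]
finger_gap: 21.9
grip_force: 58.7
```

Emit:
{"op": "apply_moves", "data": {"plan": [{"linear": [-0.1,0.05,0],"rotation": [0,0,0]},{"linear": [-0.3,0.15,0],"rotation": [0,0,0]},{"linear": [-0.5,0.25,0],"rotation": [0,0,0]},{"linear": [-0.7,0.35,0],"rotation": [0,0,0]},{"linear": [-0.9,0.45,0],"rotation": [0,0,0]},{"linear": [-1,0.5,0],"rotation": [0,0,0]},{"linear": [-1,0.5,0],"rotation": [0,0,0]},{"linear": [-1,0.5,0],"rotation": [0,0,0]}]}}

```text
time_s: 14.25
ee_pos: [483.2, 166.8, 176.3]
orientation: [[0.115, 0.993, -0.0], [0.993, -0.115, 0.0], [0.0, -0.0, -1.0]]
force: [-0.3, -0.3, -0.3]
finger_gap: 22.0
grip_force: 58.7
```

Emit:
{"op": "apply_moves", "data": {"plan": [{"linear": [-0.2,0.1,0.1],"rotation": [0,0,0]},{"linear": [-0.5,0.25,0.3],"rotation": [0,0,0]},{"linear": [-0.8,0.4,0.5],"rotation": [0,0,0]},{"linear": [-1,0.5,0.8],"rotation": [0,0,0]},{"linear": [-1,0.52,1],"rotation": [0,0,0]},{"linear": [-1,0.52,1],"rotation": [0,0,0]},{"linear": [-1,0.52,1],"rotation": [0,0,0]},{"linear": [-1,0.52,1],"rotation": [0,0,0]}]}}

```text
time_s: 15.25
ee_pos: [524.3, 61.7, 77.5]
orientation: [[0.114, 0.993, 0.002], [0.993, -0.114, 0.0], [0.001, 0.002, -1.0]]
force: [0.2, 0.8, -0.9]
finger_gap: 22.4
grip_force: 58.7
```

Run:
```python
from h import *
o=get_obs();p=o['ee_pos'];print(p,o['force'],o['qpos'].round(2) if hasattr(o['qpos'],'round') else o['qpos'])
d=get_image('side');np.savez('side2.npz',**d);x,y=300,190
c=cv2.resize(d['img'][y:y+75,x:x+80],None,fx=8,fy=8,interpolation=cv2.INTER_CUBIC)
cv2.drawMarker(c,tuple(int(v) for v in (proj(d,[p-[0,0,30]])[0]-[x,y]+.5)*8),(0,255,0),0,12)
for q in proj(d,[[523,56,32],[523,6,32],[523,-44,32]]): cv2.drawMarker(c,tuple(int(v) for v in (q-[x,y]+.5)*8),(255,0,0),0,12)
t=get_image('top');np.savez('top2.npz',**t);c2=cv2.resize(t['img'][180:250,290:370],None,fx=2,fy=2,interpolation=cv2.INTER_CUBIC);c[:140,-160:]=c2
cv2.imwrite('pics/h3.png',c[:,:,::-1])
```

```text
[524.33363254  61.74270915  77.45415113] [ 0.23773516  0.84293385 -0.93311365] [ 0.12  0.29 -0.45  0.83  0.    1.8 ]
```

View pics/h3.png

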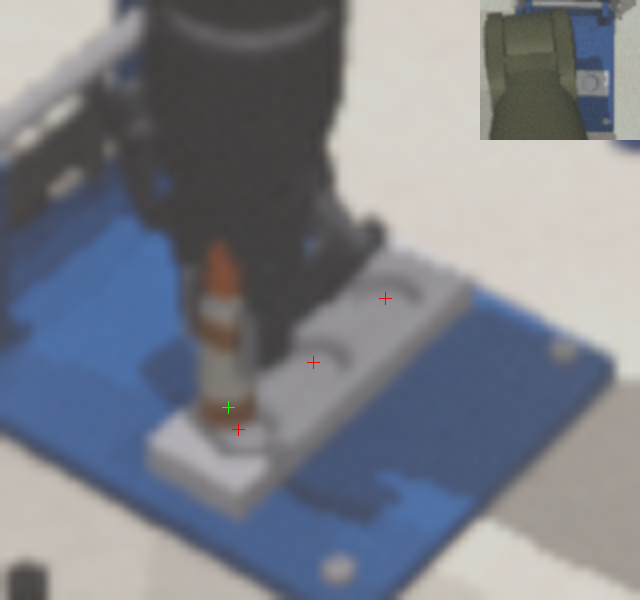

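The vial hangs upright over pocket +y: its bottom is at crop (228,411), against a predicted (228,407). I'll refine the block centre from the filled top face in both clean views.

Run:
```python
from h import *
t=dict(np.load('top0.npz'));s=dict(np.load('side0.npz'))
for n,d,box in(('top',t,(308,212,356,231)),('side',s,(315,212,365,262))):
    for v in(150,165,180):
        im=cv2.resize(d['img'],None,fx=4,fy=4,interpolation=cv2.INTER_CUBIC)
        m=mask({'img':im},(0,0,v),(180,45,255),[4*b for b in box])
        k=max(cv2.findContours(m,0,2)[0],key=cv2.contourArea);h=cv2.convexHull(k)
        a=cv2.approxPolyDP(h,10,True).reshape(-1,2)
        q=(a+.5)/4-.5;M=cv2.moments(h);c=(np.array([M['m10'],M['m01']])/M['m00']+.5)/4-.5
        print(n,v,c.round(2),plane(d,[c],32).round(1),'corners',plane(d,q,32)[:,:2].round(0).tolist())
im=s['img'].astype(int).sum(2)//3
print(im[218:250,322:356])
```

```text
top 150 [331.67 220.79] [[523.6   5.8  32. ]] corners [[541.0, 88.0], [547.0, -73.0], [504.0, -75.0], [500.0, 85.0]]
top 165 [331.75 220.68] [[524.    5.6  32. ]] corners [[538.0, 87.0], [547.0, -73.0], [508.0, -74.0], [502.0, 84.0]]
top 180 [326.86 220.55] [[523.9  23.7  32. ]] corners [[539.0, 85.0], [545.0, -28.0], [506.0, -38.0], [505.0, 82.0]]
side 150 [341.54 228.53] [[533.8 -24.1  32. ]] corners [[524.0, -145.0], [477.0, -75.0], [501.0, 84.0], [543.0, 87.0], [610.0, -74.0]]
side 165 [341.63 228.34] [[534.2 -25.   32. ]] corners [[524.0, -145.0], [477.0, -75.0], [502.0, 82.0], [546.0, 83.0], [610.0, -74.0]]
side 180 [341.89 228.13] [[534.1 -26.4  32. ]] corners [[524.0, -145.0], [479.0, -78.0], [503.0, 79.0], [543.0, 83.0], [607.0, -76.0]]
[[113 113 112 ... 196 196 196]
 [113 114 114 ... 196 196 195]
 [114 114 113 ... 196 195 194]
 ...
 [161 179 191 ... 116 116 116]
 [131 146 168 ... 116 115 116]
 [120 123 135 ... 115 115 114]]
```

Emit:
{"op": "apply_moves", "data": {"plan": [{"linear": [-0.06,-0.01,0],"rotation": [0,0,0]},{"linear": [-0.06,-0.01,0],"rotation": [0,0,0]},{"linear": [-0.06,-0.01,0.05],"rotation": [0,0,0]},{"linear": [-0.06,-0.01,0.1],"rotation": [0,0,0]},{"linear": [-0.06,-0.01,0.15],"rotation": [0,0,0]},{"linear": [-0.06,-0.01,0.18],"rotation": [0,0,0]},{"linear": [-0.06,-0.01,0.18],"rotation": [0,0,0]},{"linear": [-0.06,-0.01,0.18],"rotation": [0,0,0]}]}}

```text
time_s: 16.35
ee_pos: [522.4, 55.0, 61.5]
orientation: [[0.115, 0.993, 0.002], [0.993, -0.115, -0.0], [-0.0, 0.002, -1.0]]
force: [-10.7, -3.1, 33.4]
finger_gap: 22.4
grip_force: 64.0
```

Run:
```python
from h import *
o=get_obs();p=o['ee_pos'];print(p,o['force'],o['ft_torque'],o['orientation'])
d=get_image('side');x,y=310,215
c=cv2.resize(d['img'][y:y+50,x:x+50],None,fx=12,fy=12,interpolation=cv2.INTER_CUBIC)
cv2.drawMarker(c,tuple(int(v) for v in (proj(d,[p-[0,0,30]])[0]-[x,y]+.5)*12),(0,255,0),0,12)
cv2.imwrite('pics/h4.png',c[:,:,::-1])
```

```text
[522.37901614  54.97087441  61.49935358] [-10.73763838  -3.07456171  33.36940916] [-0.44283683  2.82948566  0.09394953] [[ 1.14957551e-01  9.93368648e-01  1.86829355e-03]
 [ 9.93370370e-01 -1.14956841e-01 -4.82985753e-04]
 [-2.65009778e-04  1.91143032e-03 -9.99998138e-01]]
```

View pics/h4.png

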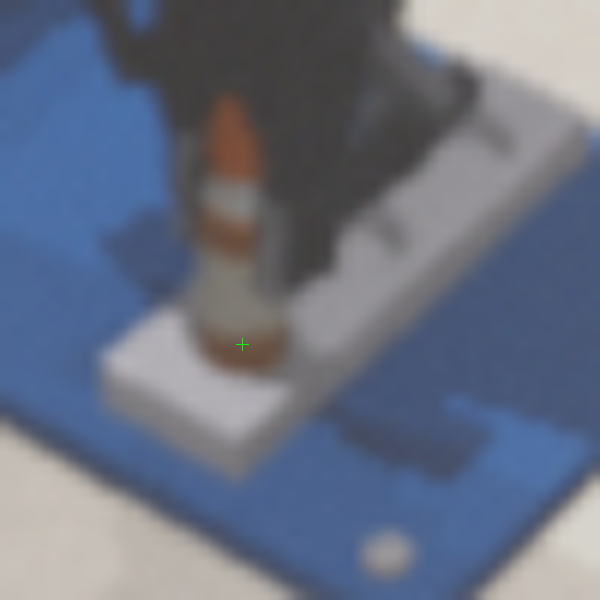

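The vial sits on the rim: its bottom is at about (329.9,243.2), the same as the predicted pocket, so the pocket estimate is off by just over 2 mm. I back off a little and measure the dark pocket crescents in the clean side image.

Emit:
{"op": "apply_moves", "data": {"plan": [{"linear": [0,0,-0.07],"rotation": [0,0,0]},{"linear": [0,0,-0.07],"rotation": [0,0,0]},{"linear": [0,0,-0.07],"rotation": [0,0,0]},{"linear": [0,0,-0.07],"rotation": [0,0,0]},{"linear": [0,0,-0.07],"rotation": [0,0,0]},{"linear": [0,0,-0.07],"rotation": [0,0,0]},{"linear": [0,0,-0.07],"rotation": [0,0,0]},{"linear": [0,0,-0.07],"rotation": [0,0,0]}]}}

```text
time_s: 17.4
ee_pos: [521.9, 55.3, 65.3]
orientation: [[0.115, 0.993, 0.0], [0.993, -0.115, 0.0], [0.0, 0.0, -1.0]]
force: [0.4, 0.9, 0.5]
finger_gap: 22.3
grip_force: 59.0
```

Run:
```python
from h import *
np.set_printoptions(linewidth=200,threshold=9999)
s=dict(np.load('side0.npz'));t=dict(np.load('top0.npz'))
g=s['img'].mean(2).astype(int)
for c in((522.8,55.8,32),(523.7,5.8,32),(524.6,-44.2,32)):
    u=proj(s,[c])[0];x,y=int(round(u[0]))-8,int(round(u[1]))-6;print(u.round(1),x,y);print(g[y:y+13,x:x+17])
g=t['img'].mean(2).astype(int);print('top cols312 rows214');print(g[214:228,311:353])
```

```text
[329.4 243.1] 321 237
[[113 111 112 112 118 144 174 189 194 195 195 194 194 195 193 194 194]
 [111 112 112 119 142 175 189 193 193 194 194 194 196 196 195 194 194]
 [112 112 119 145 174 187 189 185 175 179 185 191 194 194 195 195 194]
 [112 120 145 174 187 183 170 156 142 147 157 171 181 190 193 194 195]
 [126 156 177 188 182 161 139 129 126 128 133 141 156 179 192 194 195]
 [168 184 192 193 175 142 139 147 156 158 152 142 136 157 185 194 196]
 [189 194 195 193 176 156 173 182 185 186 183 178 156 157 185 195 192]
 [194 195 195 194 188 183 190 194 195 194 193 192 178 176 190 191 172]
 [193 195 195 195 195 194 192 194 194 194 195 195 188 189 190 172 139]
 [178 189 193 196 196 196 193 194 194 195 195 194 194 190 171 139 116]
 [144 161 179 191 195 196 195 195 195 195 195 194 185 163 134 114 107]
 [122 131 146 168 187 193 195 195 195 195 194 183 158 128 113 107 109]
 [119 120 123 135 153 176 188 193 194 194 184 158 126 112 112 111 112]]
[338.6 234.7] 331 229
[[113 111 114 120 145 174 187 193 195 196 195 195 195 194 194 194 194]
 [112 114 120 144 173 188 192 193 193 193 194 195 195 194 195
[... 3452 characters left out ...]
67 176 178 177]
 [176 180 181 176 175 165 157 150 163 166 171 178 180 179 178 181 178 173 163 166 171 171 167 166 171 177 180 179 178 179 176 169 170 176 177 175 167 163 174 179 180 179]
 [176 178 175 178 177 173 171 172 173 175 177 179 179 178 179 179 179 177 171 169 172 170 174 175 179 179 179 180 179 178 180 176 174 169 168 168 171 176 181 181 179 178]
 [155 158 160 160 169 174 174 173 172 176 174 174 174 176 172 175 176 173 173 174 175 173 172 170 178 176 175 176 174 175 176 175 174 170 171 173 173 177 176 179 179 176]
 [117 120 119 121 124 128 121 125 125 128 125 124 121 125 126 132 135 132 133 129 127 128 127 128 128 128 138 139 141 142 141 141 140 139 142 141 142 149 155 159 159 157]]
```

Run:
```python
from h import *
s=dict(np.load('side0.npz'));t=dict(np.load('top0.npz'))
a=np.linspace(0,2*np.pi,73)
for k,c in enumerate(((522.8,55.8,32),(523.7,5.8,32),(524.6,-44.2,32))):
    C=np.c_[c[0]+14*np.cos(a),c[1]+14*np.sin(a),0*a+32]
    for d in(s,t):
        q=proj(d,C);print(k,'u %.1f..%.1f mid %.1f  v %.1f..%.1f mid %.1f'%(q[:,0].min(),q[:,0].max(),q[:,0].mean(),q[:,1].min(),q[:,1].max(),q[:,1].mean()))
print('top pockets->',plane(t,[(318.1,220.6),(331.4,220.8),(344.6,220.9)],32).round(1).tolist())
# side: px change per mm
b=proj(s,[(523,6,32),(524,6,32),(523,7,32)]);print(b[1]-b[0],b[2]-b[0])
g=cv2.resize(s['img'].mean(2).astype(np.float32),None,fx=1,fy=1)
for u0 in(329,338,347):
    for u in range(u0-2,u0+4):
        col=g[222 if u0==347 else 229 if u0==338 else 237:,u][:9] if 0 else g[int(243.1-(u0-329)*.92)-8:int(243.1-(u0-329)*.92)+1,u]
        v0=int(243.1-(u0-329)*.92)-8
        i=np.argmax(col<160);print(u,round(v0+i-1+(col[i-1]-160)/(col[i-1]-col[i]),1),end='  ')
    print()
```

```text
0 u 325.0..333.8 mid 329.4  v 240.1..246.3 mid 243.1
0 u 314.4..322.0 mid 318.2  v 216.8..224.4 mid 220.5
1 u 334.3..342.9 mid 338.5  v 231.7..237.6 mid 234.7
1 u 327.9..335.4 mid 331.7  v 217.0..224.5 mid 220.7
2 u 343.2..351.5 mid 347.3  v 223.8..229.4 mid 226.6
2 u 341.4..348.9 mid 345.1  v 217.2..224.7 mid 220.9
top pockets-> [[522.8, 56.2, 32.0], [523.5, 6.8, 32.0], [524.6, -42.2, 32.0]]
[-0.24413602 -0.1343594 ] [-0.18363169  0.16337692]
327 234.2  328 234.5  329 239.5  330 239.6  331 239.9  332 240.4  
336 224.6  337 225.1  338 225.2  339 225.8  340 231.5  341 231.8  
345 218.1  346 218.9  347 223.6  348 223.6  349 223.8  350 224.1
```

Emit:
{"op": "apply_moves", "data": {"plan": [{"linear": [-0.017,0.018,0],"rotation": [0,0,0]},{"linear": [-0.017,0.018,0],"rotation": [0,0,0]},{"linear": [-0.017,0.018,0.03],"rotation": [0,0,0]},{"linear": [-0.017,0.018,0.05],"rotation": [0,0,0]},{"linear": [-0.017,0.018,0.06],"rotation": [0,0,0]},{"linear": [-0.017,0.018,0.06],"rotation": [0,0,0]},{"linear": [-0.017,0.018,0.06],"rotation": [0,0,0]},{"linear": [-0.017,0.018,0.06],"rotation": [0,0,0]}]}}

```text
time_s: 18.4
ee_pos: [523.6, 53.2, 59.3]
orientation: [[0.115, 0.993, 0.0], [0.993, -0.115, -0.0], [-0.0, 0.0, -1.0]]
force: [2.4, -1.5, -1.5]
finger_gap: 22.0
grip_force: 58.8
```

Emit:
{"op": "apply_moves", "data": {"plan": [{"linear": [0,0,0.02],"rotation": [0,0,0]},{"linear": [0,0,0.04],"rotation": [0,0,0]},{"linear": [0,0,0.06],"rotation": [0,0,0]},{"linear": [0,0,0.08],"rotation": [0,0,0]},{"linear": [0,0,0.09],"rotation": [0,0,0]},{"linear": [0,0,0.09],"rotation": [0,0,0]},{"linear": [0,0,0.09],"rotation": [0,0,0]},{"linear": [0,0,0.09],"rotation": [0,0,0]}]}}

```text
time_s: 19.4
ee_pos: [523.7, 53.3, 50.4]
orientation: [[0.115, 0.993, 0.0], [0.993, -0.115, -0.0], [-0.0, 0.0, -1.0]]
force: [2.1, -4.2, 4.2]
finger_gap: 22.4
grip_force: 59.3
```

Emit:
{"op": "apply_moves", "data": {"plan": [{"linear": [0,0,0],"rotation": [0,0,0]},{"linear": [0,0,0],"rotation": [0,0,0]},{"linear": [0,0,0],"rotation": [0,0,0]},{"linear": [0,0,-0.3],"rotation": [0,0,0]},{"linear": [0,0,-0.6],"rotation": [0,0,0]},{"linear": [0,0,-1],"rotation": [0,0,0]},{"linear": [0,0,-1],"rotation": [0,0,0]},{"linear": [0,0,-1],"rotation": [0,0,0]}], "grip": 0.2}}

```text
time_s: 20.4
ee_pos: [523.1, 53.5, 149.9]
orientation: [[0.115, 0.993, -0.0], [0.993, -0.115, 0.0], [0.0, -0.001, -1.0]]
force: [-0.6, 0.2, -0.3]
finger_gap: 51.3
grip_force: 0.0
```

Emit:
{"op": "apply_moves", "data": {"plan": [{"linear": [0.4,-0.2,0],"rotation": [0,0,0]},{"linear": [0.89,-0.51,0],"rotation": [0,0,0]},{"linear": [0.89,-0.51,0],"rotation": [0,0,0]},{"linear": [0.89,-0.51,0],"rotation": [0,0,0]},{"linear": [0.89,-0.51,0],"rotation": [0,0,0]},{"linear": [0.89,-0.51,0],"rotation": [0,0,0]},{"linear": [0.89,-0.51,0],"rotation": [0,0,0]},{"linear": [0.89,-0.51,0],"rotation": [0,0,0]}]}}

```text
time_s: 21.4
ee_pos: [483.2, 147.3, 150.3]
orientation: [[0.116, 0.993, 0.0], [0.993, -0.116, 0.0], [0.0, 0.0, -1.0]]
force: [-0.3, 0.2, 0.3]
finger_gap: 51.4
grip_force: 0.0
```

Emit:
{"op": "apply_moves", "data": {"plan": [{"linear": [0.4,-0.2,0],"rotation": [0,0,0]},{"linear": [0.89,-0.52,0],"rotation": [0,0,0]},{"linear": [0.89,-0.52,0.1],"rotation": [0,0,0]},{"linear": [0.89,-0.52,0.2],"rotation": [0,0,0]},{"linear": [0.89,-0.52,0.2],"rotation": [0,0,0]},{"linear": [0.89,-0.52,0.2],"rotation": [0,0,0]},{"linear": [0.89,-0.52,0.2],"rotation": [0,0,0]},{"linear": [0.89,-0.52,0.2],"rotation": [0,0,0]}]}}

```text
time_s: 22.4
ee_pos: [442.0, 241.8, 130.6]
orientation: [[0.116, 0.993, 0.0], [0.993, -0.116, 0.0], [0.0, 0.0, -1.0]]
force: [0.6, -0.2, -0.0]
finger_gap: 51.5
grip_force: 0.0
```

Run:
```python
from h import *
o=get_obs();print(o['ee_pos'])
d=get_image('side');t=get_image('top')
a=cv2.resize(d['img'][180:300,270:400],None,fx=4,fy=4,interpolation=cv2.INTER_CUBIC)
b=cv2.resize(t['img'][200:260,300:360],None,fx=4,fy=4,interpolation=cv2.INTER_CUBIC);c=np.zeros((480,762,3),np.uint8);c[:,:520]=a;c[:240,522:]=b
cv2.imwrite('pics/h5.png',c[:,:,::-1])
```

```text
[441.9739213  241.79407728 130.57973428]
```

View pics/h5.png

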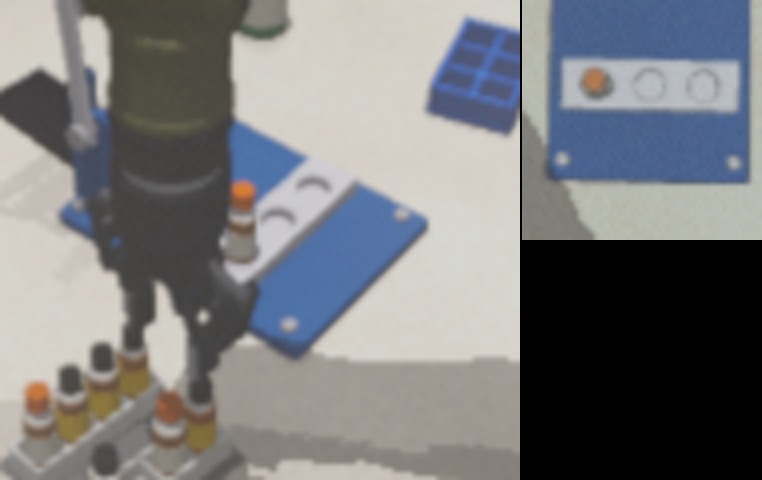

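Vial 1 stands upright in pocket 0 at side (330,235). I go down on the next orange vial at side (312,281).

Emit:
{"op": "apply_moves", "data": {"plan": [{"linear": [0,0,0.2],"rotation": [0,0,0]},{"linear": [0,0,0.4],"rotation": [0,0,0]},{"linear": [0,0,0.6],"rotation": [0,0,0]},{"linear": [0,0,0.8],"rotation": [0,0,0]},{"linear": [0,0,0.9],"rotation": [0,0,0]},{"linear": [0,0,0.94],"rotation": [0,0,0]},{"linear": [0,0,0.94],"rotation": [0,0,0]},{"linear": [0,0,0.94],"rotation": [0,0,0]}]}}

```text
time_s: 23.5
ee_pos: [442.2, 242.3, 37.0]
orientation: [[0.115, 0.993, 0.001], [0.993, -0.115, 0.001], [0.001, 0.001, -1.0]]
force: [0.1, 0.8, -0.2]
finger_gap: 51.3
grip_force: 0.0
```

Emit:
{"op": "apply_moves", "data": {"plan": [{"linear": [0,0,0],"rotation": [0,0,0]},{"linear": [0,0,0],"rotation": [0,0,0]},{"linear": [0,0,0],"rotation": [0,0,0]},{"linear": [0,0,0],"rotation": [0,0,0]},{"linear": [0,0,0],"rotation": [0,0,0]},{"linear": [0,0,0],"rotation": [0,0,0]},{"linear": [0,0,0],"rotation": [0,0,0]},{"linear": [0,0,0],"rotation": [0,0,0]}], "grip": -1}}

```text
time_s: 24.5
ee_pos: [441.9, 242.3, 36.8]
orientation: [[0.115, 0.993, 0.001], [0.993, -0.115, 0.0], [0.0, 0.001, -1.0]]
force: [-2.1, 0.1, 5.3]
finger_gap: 22.1
grip_force: 58.6
```

Emit:
{"op": "apply_moves", "data": {"plan": [{"linear": [0,0,-0.1],"rotation": [0,0,0]},{"linear": [0,0,-0.2],"rotation": [0,0,0]},{"linear": [0,0,-0.4],"rotation": [0,0,0]},{"linear": [0,0,-0.6],"rotation": [0,0,0]},{"linear": [0,0,-0.8],"rotation": [0,0,0]},{"linear": [0,0,-1],"rotation": [0,0,0]},{"linear": [0,0,-1],"rotation": [0,0,0]},{"linear": [0,0,-1],"rotation": [0,0,0]}]}}

```text
time_s: 25.5
ee_pos: [441.3, 241.9, 135.9]
orientation: [[0.115, 0.993, -0.0], [0.993, -0.115, -0.0], [-0.0, -0.0, -1.0]]
force: [-0.5, 0.3, -1.1]
finger_gap: 22.0
grip_force: 58.6
```

Emit:
{"op": "apply_moves", "data": {"plan": [{"linear": [-0.1,0,-0.2],"rotation": [0,0,0]},{"linear": [-0.3,0.05,-0.4],"rotation": [0,0,0]},{"linear": [-0.5,0.1,-0.4],"rotation": [0,0,0]},{"linear": [-0.7,0.15,-0.4],"rotation": [0,0,0]},{"linear": [-0.95,0.2,-0.4],"rotation": [0,0,0]},{"linear": [-0.95,0.2,-0.4],"rotation": [0,0,0]},{"linear": [-0.95,0.2,-0.4],"rotation": [0,0,0]},{"linear": [-0.95,0.2,-0.4],"rotation": [0,0,0]}]}}

```text
time_s: 26.5
ee_pos: [450.4, 146.0, 176.0]
orientation: [[0.114, 0.993, -0.0], [0.993, -0.114, 0.0], [0.0, -0.0, -1.0]]
force: [0.8, -0.0, -1.0]
finger_gap: 22.2
grip_force: 58.6
```

Emit:
{"op": "apply_moves", "data": {"plan": [{"linear": [-0.1,0.05,0],"rotation": [0,0,0]},{"linear": [-0.3,0.1,0],"rotation": [0,0,0]},{"linear": [-0.5,0.2,0],"rotation": [0,0,0]},{"linear": [-0.7,0.3,0],"rotation": [0,0,0]},{"linear": [-0.95,0.4,0],"rotation": [0,0,0]},{"linear": [-0.95,0.4,0],"rotation": [0,0,0]},{"linear": [-0.95,0.4,0],"rotation": [0,0,0]},{"linear": [-0.95,0.4,0],"rotation": [0,0,0]}]}}

```text
time_s: 27.5
ee_pos: [479.2, 47.0, 176.3]
orientation: [[0.114, 0.993, -0.0], [0.993, -0.114, 0.0], [0.0, -0.0, -1.0]]
force: [0.1, 0.4, -1.7]
finger_gap: 22.1
grip_force: 58.7
```

Emit:
{"op": "apply_moves", "data": {"plan": [{"linear": [-0.2,0.25,0],"rotation": [0,0,0]},{"linear": [-0.37,0.5,0],"rotation": [0,0,0]},{"linear": [-0.37,0.5,0.3],"rotation": [0,0,0]},{"linear": [-0.37,0.5,0.6],"rotation": [0,0,0]},{"linear": [-0.37,0.5,0.9],"rotation": [0,0,0]},{"linear": [-0.37,0.5,1],"rotation": [0,0,0]},{"linear": [-0.37,0.5,1],"rotation": [0,0,0]},{"linear": [-0.37,0.5,1],"rotation": [0,0,0]}]}}

```text
time_s: 28.5
ee_pos: [525.8, 4.1, 77.5]
orientation: [[0.115, 0.993, 0.002], [0.993, -0.115, 0.0], [0.0, 0.002, -1.0]]
force: [-0.3, 0.1, -0.6]
finger_gap: 22.4
grip_force: 58.8
```

Emit:
{"op": "apply_moves", "data": {"plan": [{"linear": [-0.014,-0.014,0],"rotation": [0,0,0]},{"linear": [-0.014,-0.014,0.05],"rotation": [0,0,0]},{"linear": [-0.014,-0.014,0.1],"rotation": [0,0,0]},{"linear": [-0.014,-0.014,0.13],"rotation": [0,0,0]},{"linear": [-0.014,-0.014,0.15],"rotation": [0,0,0]},{"linear": [-0.014,-0.014,0.16],"rotation": [0,0,0]},{"linear": [-0.014,-0.014,0.17],"rotation": [0,0,0]},{"linear": [-0.014,-0.014,0.17],"rotation": [0,0,0]}]}}

```text
time_s: 29.5
ee_pos: [523.6, 2.6, 59.3]
orientation: [[0.115, 0.993, 0.001], [0.993, -0.115, -0.0], [-0.0, 0.001, -1.0]]
force: [1.4, -1.3, -1.1]
finger_gap: 22.0
grip_force: 58.9
```

Inside the rim with no vertical load, so I lower it and release.

Emit:
{"op": "apply_moves", "data": {"plan": [{"linear": [0,0,0.02],"rotation": [0,0,0]},{"linear": [0,0,0.04],"rotation": [0,0,0]},{"linear": [0,0,0.06],"rotation": [0,0,0]},{"linear": [0,0,0.08],"rotation": [0,0,0]},{"linear": [0,0,0.09],"rotation": [0,0,0]},{"linear": [0,0,0.09],"rotation": [0,0,0]},{"linear": [0,0,0.09],"rotation": [0,0,0]},{"linear": [0,0,0.09],"rotation": [0,0,0]}]}}

```text
time_s: 30.5
ee_pos: [523.6, 2.6, 50.8]
orientation: [[0.115, 0.993, 0.001], [0.993, -0.115, -0.0], [-0.0, 0.001, -1.0]]
force: [-0.1, -2.0, 4.5]
finger_gap: 22.0
grip_force: 59.5
```

Emit:
{"op": "apply_moves", "data": {"plan": [{"linear": [0,0,0],"rotation": [0,0,0]},{"linear": [0,0,0],"rotation": [0,0,0]},{"linear": [0,0,0],"rotation": [0,0,0]},{"linear": [0,0,-0.3],"rotation": [0,0,0]},{"linear": [0,0,-0.6],"rotation": [0,0,0]},{"linear": [0,0,-1],"rotation": [0,0,0]},{"linear": [0,0,-1],"rotation": [0,0,0]},{"linear": [0,0,-1],"rotation": [0,0,0]}], "grip": 0.2}}

```text
time_s: 31.5
ee_pos: [522.8, 2.7, 149.8]
orientation: [[0.115, 0.993, -0.001], [0.993, -0.115, 0.0], [0.0, -0.001, -1.0]]
force: [-0.2, 1.2, -0.4]
finger_gap: 51.0
grip_force: 0.0
```

Emit:
{"op": "apply_moves", "data": {"plan": [{"linear": [0.5,-0.06,0],"rotation": [0,0,0]},{"linear": [0.96,-0.13,0],"rotation": [0,0,0]},{"linear": [0.96,-0.13,0],"rotation": [0,0,0]},{"linear": [0.96,-0.13,0],"rotation": [0,0,0]},{"linear": [0.96,-0.13,0],"rotation": [0,0,0]},{"linear": [0.96,-0.13,0],"rotation": [0,0,0]},{"linear": [0.96,-0.13,0],"rotation": [0,0,0]},{"linear": [0.96,-0.13,0],"rotation": [0,0,0]}]}}

```text
time_s: 32.5
ee_pos: [521.4, 99.2, 150.4]
orientation: [[0.115, 0.993, 0.0], [0.993, -0.115, 0.0], [0.0, 0.0, -1.0]]
force: [0.5, -0.7, -0.4]
finger_gap: 51.4
grip_force: 0.0
```

Emit:
{"op": "apply_moves", "data": {"plan": [{"linear": [0.5,-0.06,0],"rotation": [0,0,0]},{"linear": [0.96,-0.13,0],"rotation": [0,0,0]},{"linear": [0.96,-0.13,0],"rotation": [0,0,0]},{"linear": [0.96,-0.13,0],"rotation": [0,0,0]},{"linear": [0.96,-0.13,0],"rotation": [0,0,0]},{"linear": [0.96,-0.13,0],"rotation": [0,0,0]},{"linear": [0.96,-0.13,0],"rotation": [0,0,0]},{"linear": [0.96,-0.13,0],"rotation": [0,0,0]}]}}

```text
time_s: 33.5
ee_pos: [519.5, 196.1, 150.3]
orientation: [[0.115, 0.993, 0.0], [0.993, -0.115, 0.0], [0.0, 0.0, -1.0]]
force: [-0.7, 0.5, 0.1]
finger_gap: 51.2
grip_force: 0.0
```

Emit:
{"op": "apply_moves", "data": {"plan": [{"linear": [0.5,-0.06,0],"rotation": [0,0,0]},{"linear": [0.96,-0.12,0],"rotation": [0,0,0]},{"linear": [0.96,-0.12,0.1],"rotation": [0,0,0]},{"linear": [0.96,-0.12,0.2],"rotation": [0,0,0]},{"linear": [0.96,-0.12,0.3],"rotation": [0,0,0]},{"linear": [0.96,-0.12,0.3],"rotation": [0,0,0]},{"linear": [0.96,-0.12,0.3],"rotation": [0,0,0]},{"linear": [0.96,-0.12,0.3],"rotation": [0,0,0]}]}}

```text
time_s: 34.5
ee_pos: [519.0, 293.0, 120.8]
orientation: [[0.115, 0.993, 0.001], [0.993, -0.115, 0.0], [0.0, 0.001, -1.0]]
force: [0.1, -0.4, -0.1]
finger_gap: 51.2
grip_force: 0.0
```

Run:
```python
from h import *
o=get_obs();print(o['ee_pos'])
d=get_image('side');t=get_image('top');np.savez('top3.npz',**t)
a=cv2.resize(d['img'][200:300,255:365],None,fx=5,fy=5,interpolation=cv2.INTER_CUBIC)
b=cv2.resize(t['img'][200:260,300:360],None,fx=4,fy=4,interpolation=cv2.INTER_CUBIC);c=np.zeros((500,792,3),np.uint8);c[:,:550]=a;c[:240,552:]=b
cv2.imwrite('pics/h6.png',c[:,:,::-1])
```

```text
[518.9874003  293.01543083 120.79542805]
```

View pics/h6.png

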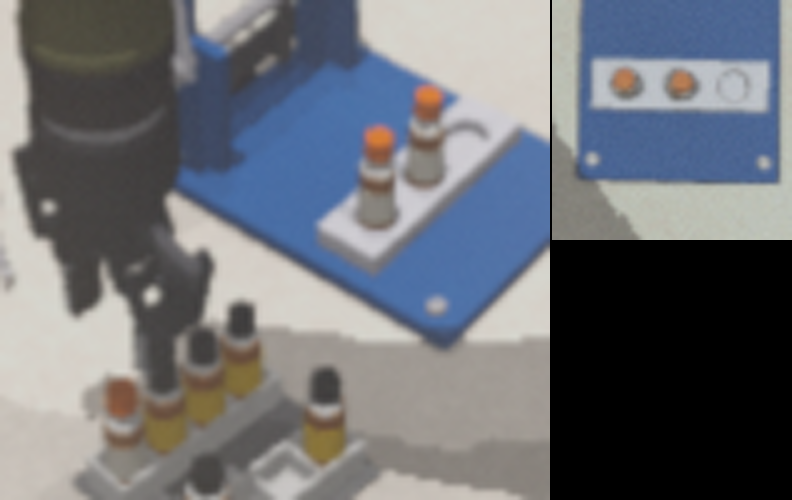

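Two vials stand in pockets 0 and 1. The third orange vial at side (279,279) is directly below the fingers, so I take it.

Emit:
{"op": "apply_moves", "data": {"plan": [{"linear": [0,-0.007,0.2],"rotation": [0,0,0]},{"linear": [0,-0.007,0.4],"rotation": [0,0,0]},{"linear": [0,-0.007,0.6],"rotation": [0,0,0]},{"linear": [0,-0.007,0.75],"rotation": [0,0,0]},{"linear": [0,-0.007,0.84],"rotation": [0,0,0]},{"linear": [0,-0.007,0.84],"rotation": [0,0,0]},{"linear": [0,-0.007,0.84],"rotation": [0,0,0]},{"linear": [0,-0.007,0.84],"rotation": [0,0,0]}]}}

```text
time_s: 35.6
ee_pos: [518.5, 293.5, 37.0]
orientation: [[0.115, 0.993, 0.001], [0.993, -0.115, 0.001], [0.001, 0.001, -1.0]]
force: [0.2, 0.2, 0.2]
finger_gap: 51.0
grip_force: 0.0
```

Emit:
{"op": "apply_moves", "data": {"plan": [{"linear": [0,0,0],"rotation": [0,0,0]},{"linear": [0,0,0],"rotation": [0,0,0]},{"linear": [0,0,0],"rotation": [0,0,0]},{"linear": [0,0,0],"rotation": [0,0,0]},{"linear": [0,0,0],"rotation": [0,0,0]},{"linear": [0,0,0],"rotation": [0,0,0]},{"linear": [0,0,0],"rotation": [0,0,0]},{"linear": [0,0,0],"rotation": [0,0,0]}], "grip": -1}}

```text
time_s: 36.6
ee_pos: [518.1, 293.4, 36.7]
orientation: [[0.115, 0.993, 0.0], [0.993, -0.115, 0.0], [0.0, 0.0, -1.0]]
force: [-1.9, -0.8, 6.9]
finger_gap: 22.9
grip_force: 58.7
```

Emit:
{"op": "apply_moves", "data": {"plan": [{"linear": [0,0,-0.1],"rotation": [0,0,0]},{"linear": [0,0,-0.2],"rotation": [0,0,0]},{"linear": [0,0,-0.4],"rotation": [0,0,0]},{"linear": [0,0,-0.6],"rotation": [0,0,0]},{"linear": [0,0,-0.8],"rotation": [0,0,0]},{"linear": [0,0,-1],"rotation": [0,0,0]},{"linear": [0,0,-1],"rotation": [0,0,0]},{"linear": [0,0,-1],"rotation": [0,0,0]}]}}

```text
time_s: 37.6
ee_pos: [517.6, 293.1, 135.8]
orientation: [[0.115, 0.993, -0.0], [0.993, -0.115, -0.0], [-0.0, -0.0, -1.0]]
force: [-0.1, -0.7, -1.1]
finger_gap: 22.3
grip_force: 58.6
```

Emit:
{"op": "apply_moves", "data": {"plan": [{"linear": [-0.1,0,-0.2],"rotation": [0,0,0]},{"linear": [-0.3,0.03,-0.4],"rotation": [0,0,0]},{"linear": [-0.5,0.06,-0.4],"rotation": [0,0,0]},{"linear": [-0.7,0.1,-0.4],"rotation": [0,0,0]},{"linear": [-1,0.13,-0.4],"rotation": [0,0,0]},{"linear": [-1,0.13,-0.4],"rotation": [0,0,0]},{"linear": [-1,0.13,-0.4],"rotation": [0,0,0]},{"linear": [-1,0.13,-0.4],"rotation": [0,0,0]}]}}

```text
time_s: 38.6
ee_pos: [519.3, 192.7, 176.0]
orientation: [[0.115, 0.993, -0.0], [0.993, -0.115, 0.0], [0.0, -0.0, -1.0]]
force: [0.1, 1.3, -1.0]
finger_gap: 22.3
grip_force: 58.7
```

Emit:
{"op": "apply_moves", "data": {"plan": [{"linear": [-0.2,0,0],"rotation": [0,0,0]},{"linear": [-0.4,0.03,0],"rotation": [0,0,0]},{"linear": [-0.6,0.06,0],"rotation": [0,0,0]},{"linear": [-0.8,0.1,0],"rotation": [0,0,0]},{"linear": [-1,0.13,0],"rotation": [0,0,0]},{"linear": [-1,0.13,0],"rotation": [0,0,0]},{"linear": [-1,0.13,0],"rotation": [0,0,0]},{"linear": [-1,0.13,0],"rotation": [0,0,0]}]}}

```text
time_s: 39.6
ee_pos: [520.8, 91.9, 176.3]
orientation: [[0.114, 0.993, 0.0], [0.993, -0.114, 0.0], [0.0, 0.0, -1.0]]
force: [-1.0, -0.1, -0.7]
finger_gap: 22.2
grip_force: 58.7
```

Emit:
{"op": "apply_moves", "data": {"plan": [{"linear": [-0.2,0,0],"rotation": [0,0,0]},{"linear": [-0.4,0.03,0],"rotation": [0,0,0]},{"linear": [-0.6,0.06,0],"rotation": [0,0,0]},{"linear": [-0.8,0.1,0],"rotation": [0,0,0]},{"linear": [-1,0.13,0],"rotation": [0,0,0]},{"linear": [-1,0.13,0],"rotation": [0,0,0]},{"linear": [-1,0.13,0],"rotation": [0,0,0]},{"linear": [-1,0.13,0],"rotation": [0,0,0]}]}}

```text
time_s: 40.6
ee_pos: [522.1, -8.8, 176.3]
orientation: [[0.114, 0.993, -0.0], [0.993, -0.114, 0.0], [0.0, -0.0, -1.0]]
force: [-1.0, -0.2, -1.8]
finger_gap: 22.0
grip_force: 58.7
```

Emit:
{"op": "apply_moves", "data": {"plan": [{"linear": [-0.2,0.03,0],"rotation": [0,0,0]},{"linear": [-0.39,0.06,0],"rotation": [0,0,0]},{"linear": [-0.39,0.06,0.2],"rotation": [0,0,0]},{"linear": [-0.39,0.06,0.5],"rotation": [0,0,0]},{"linear": [-0.39,0.06,0.8],"rotation": [0,0,0]},{"linear": [-0.39,0.06,1],"rotation": [0,0,0]},{"linear": [-0.39,0.06,1],"rotation": [0,0,0]},{"linear": [-0.39,0.06,1],"rotation": [0,0,0]}]}}

```text
time_s: 41.6
ee_pos: [524.2, -48.9, 77.1]
orientation: [[0.115, 0.993, 0.001], [0.993, -0.115, -0.0], [0.0, 0.001, -1.0]]
force: [0.1, -0.4, -0.2]
finger_gap: 22.1
grip_force: 58.7
```

Emit:
{"op": "apply_moves", "data": {"plan": [{"linear": [0.01,-0.004,0],"rotation": [0,0,0]},{"linear": [0.01,-0.004,0.05],"rotation": [0,0,0]},{"linear": [0.01,-0.004,0.1],"rotation": [0,0,0]},{"linear": [0.01,-0.004,0.13],"rotation": [0,0,0]},{"linear": [0.01,-0.004,0.15],"rotation": [0,0,0]},{"linear": [0.01,-0.004,0.16],"rotation": [0,0,0]},{"linear": [0.01,-0.004,0.17],"rotation": [0,0,0]},{"linear": [0.01,-0.004,0.17],"rotation": [0,0,0]}]}}

```text
time_s: 42.6
ee_pos: [523.7, -47.8, 59.3]
orientation: [[0.115, 0.993, 0.001], [0.993, -0.115, -0.0], [-0.0, 0.001, -1.0]]
force: [2.0, -1.2, -0.4]
finger_gap: 22.3
grip_force: 58.8
```

Emit:
{"op": "apply_moves", "data": {"plan": [{"linear": [0,0,0.02],"rotation": [0,0,0]},{"linear": [0,0,0.04],"rotation": [0,0,0]},{"linear": [0,0,0.06],"rotation": [0,0,0]},{"linear": [0,0,0.08],"rotation": [0,0,0]},{"linear": [0,0,0.09],"rotation": [0,0,0]},{"linear": [0,0,0.09],"rotation": [0,0,0]},{"linear": [0,0,0.09],"rotation": [0,0,0]},{"linear": [0,0,0.09],"rotation": [0,0,0]}]}}

```text
time_s: 43.6
ee_pos: [523.7, -47.8, 50.7]
orientation: [[0.115, 0.993, 0.001], [0.993, -0.115, -0.0], [-0.0, 0.001, -1.0]]
force: [0.7, -1.4, 5.5]
finger_gap: 22.5
grip_force: 59.4
```

Emit:
{"op": "apply_moves", "data": {"plan": [{"linear": [0,0,0],"rotation": [0,0,0]},{"linear": [0,0,0],"rotation": [0,0,0]},{"linear": [0,0,0],"rotation": [0,0,0]},{"linear": [0,0,-0.3],"rotation": [0,0,0]},{"linear": [0,0,-0.6],"rotation": [0,0,0]},{"linear": [0,0,-1],"rotation": [0,0,0]},{"linear": [0,0,-1],"rotation": [0,0,0]},{"linear": [0,0,-1],"rotation": [0,0,0]}], "grip": 0.2}}

```text
time_s: 44.6
ee_pos: [522.9, -47.6, 149.8]
orientation: [[0.115, 0.993, -0.001], [0.993, -0.115, 0.0], [0.0, -0.001, -1.0]]
force: [0.6, -0.7, -0.9]
finger_gap: 51.0
grip_force: 0.0
```

Emit:
{"op": "apply_moves", "data": {"plan": [{"linear": [0,0,-0.5],"rotation": [0,0,0]},{"linear": [0.2,0,-1],"rotation": [0,0,-0.081]},{"linear": [0.5,0,-1],"rotation": [0,0,-0.081]},{"linear": [0.5,0,-1],"rotation": [0,0,-0.081]},{"linear": [0.5,0,-1],"rotation": [0,0,-0.081]},{"linear": [0.5,0,-1],"rotation": [0,0,-0.081]},{"linear": [0.5,0,-1],"rotation": [0,0,-0.081]},{"linear": [0.5,0,-1],"rotation": [0,0,-0.081]}]}}

```text
time_s: 45.6
ee_pos: [529.0, 1.6, 250.1]
orientation: [[-0.011, 1.0, -0.0], [1.0, 0.011, -0.0], [-0.0, -0.0, -1.0]]
force: [0.5, 0.8, 0.2]
finger_gap: 51.5
grip_force: 0.0
```

Emit:
{"op": "apply_moves", "data": {"plan": [{"linear": [0,0,-0.5],"rotation": [0,0,0]},{"linear": [0,0,-1],"rotation": [0,0,0]},{"linear": [0,0,-1],"rotation": [0,0,0]},{"linear": [0,0,-1],"rotation": [0,0,0]},{"linear": [0,0,-1],"rotation": [0,0,0]},{"linear": [0,0,-1],"rotation": [0,0,0]},{"linear": [0,0,-1],"rotation": [0,0,0]},{"linear": [0,0,-1],"rotation": [0,0,0]}]}}

```text
time_s: 46.6
ee_pos: [529.0, 2.0, 350.1]
orientation: [[-0.012, 1.0, -0.0], [1.0, 0.012, -0.0], [-0.0, -0.0, -1.0]]
force: [-0.1, 1.1, 0.4]
finger_gap: 51.3
grip_force: 0.0
```

Emit:
{"op": "apply_moves", "data": {"plan": [{"linear": [0,0,-0.4],"rotation": [0,0,0]},{"linear": [0,0,-0.4],"rotation": [0,0,0]},{"linear": [0,0,-0.4],"rotation": [0,0,0]},{"linear": [0,0,-0.4],"rotation": [0,0,0]},{"linear": [0,0,-0.4],"rotation": [0,0,0]},{"linear": [0,0,-0.4],"rotation": [0,0,0]},{"linear": [0,0,-0.4],"rotation": [0,0,0]},{"linear": [0,0,-0.4],"rotation": [0,0,0]}]}}

```text
time_s: 47.6
ee_pos: [529.1, 2.0, 390.3]
orientation: [[-0.012, 1.0, -0.0], [1.0, 0.012, 0.0], [0.0, -0.0, -1.0]]
force: [0.3, 0.9, -0.6]
finger_gap: 51.0
grip_force: 0.0
```

Run:
```python
from h import *
o=get_obs();print(o['ee_pos'],np.round(o['qpos'],2))
s=get_image('side');t=get_image('top')
for n,d in(('side',s),('top',t)): np.savez(n+'4.npz',**d)
H=[[686,4,329],[686,59,329],[686,-51,329]]
a=cv2.resize(s['img'][100:260,270:380],None,fx=3.7,fy=3.7,interpolation=cv2.INTER_CUBIC)
for q in proj(s,H):cv2.drawMarker(a,tuple(int(v) for v in (q-[270,100]+.5)*3.7),(0,255,0),0,12)
b=cv2.resize(t['img'][130:250,290:380],None,fx=4,fy=4,interpolation=cv2.INTER_CUBIC)
for q in proj(t,H):cv2.drawMarker(b,tuple(int(v) for v in (q-[290,130]+.5)*4),(0,255,0),0,12)
c=np.zeros((592,770,3),np.uint8);c[:,:407]=a;c[:480,409:769]=b
cv2.imwrite('pics/h7.png',c[:,:,::-1])
```

```text
[529.07780375   1.9834988  390.27031239] [0.   0.16 0.12 1.53 0.   1.56]
```

View pics/h7.png

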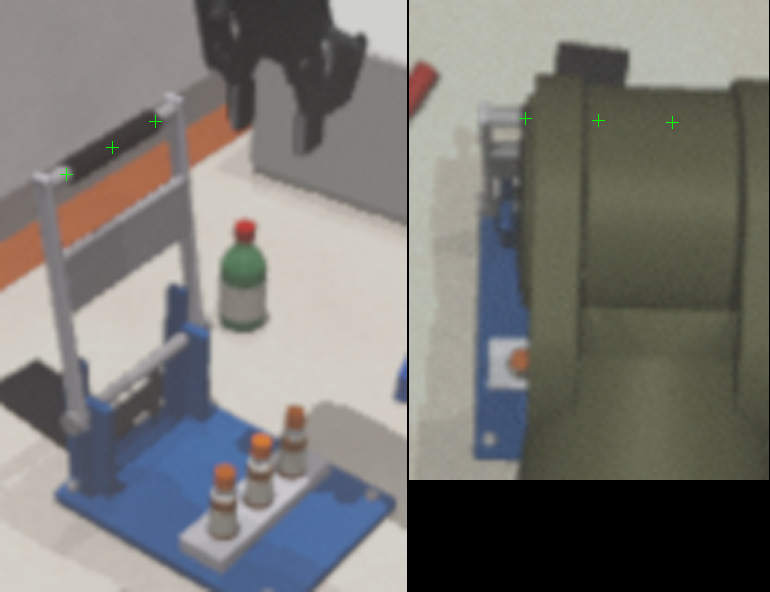

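All three vials stand in the pockets, and the sleeve runs from (62,178) to (160,115) in the crop, with its centre on the predicted point. I move over the handle.

Emit:
{"op": "apply_moves", "data": {"plan": [{"linear": [0,0.4,0],"rotation": [0,0,0]},{"linear": [0,0.78,0],"rotation": [0,0,0]},{"linear": [0,0.78,0],"rotation": [0,0,0]},{"linear": [0,0.78,0],"rotation": [0,0,0]},{"linear": [0,0.78,0],"rotation": [0,0,0]},{"linear": [0,0.78,0],"rotation": [0,0,0]},{"linear": [0,0.78,0],"rotation": [0,0,0]},{"linear": [0,0.78,0],"rotation": [0,0,0]}]}}

```text
time_s: 48.7
ee_pos: [606.9, 2.9, 390.6]
orientation: [[-0.012, 1.0, 0.0], [1.0, 0.012, 0.0], [0.0, 0.0, -1.0]]
force: [-0.2, -0.5, -0.7]
finger_gap: 51.2
grip_force: 0.0
```

Emit:
{"op": "apply_moves", "data": {"plan": [{"linear": [0,0.4,0],"rotation": [0,0,0]},{"linear": [0,0.78,0],"rotation": [0,0,0]},{"linear": [0,0.78,0],"rotation": [0,0,0]},{"linear": [0,0.78,0],"rotation": [0,0,0]},{"linear": [0,0.78,0],"rotation": [0,0,0]},{"linear": [0,0.78,0],"rotation": [0,0,0]},{"linear": [0,0.78,0],"rotation": [0,0,0]},{"linear": [0,0.78,0],"rotation": [0,0,0]}]}}

```text
time_s: 49.7
ee_pos: [684.9, 3.9, 390.7]
orientation: [[-0.012, 1.0, 0.0], [1.0, 0.012, -0.0], [-0.0, 0.0, -1.0]]
force: [-0.7, -0.8, 0.2]
finger_gap: 51.2
grip_force: 0.0
```

Run:
```python
from h import *
o=get_obs();p=o['ee_pos'];print(p,np.round(o['qpos'],2))
s=get_image('side')
a=cv2.resize(s['img'][80:170,260:360],None,fx=6,fy=6,interpolation=cv2.INTER_CUBIC)
for q in proj(s,[p,[686,4,329]]):cv2.drawMarker(a,tuple(int(v) for v in (q-[260,80]+.5)*6),(0,255,0),0,12)
cv2.imwrite('pics/h8.png',a[:,:,::-1])
```

```text
[684.88103389   3.85603496 390.6749716 ] [ 0.01  0.51  0.59  1.66 -0.    1.56]
```

View pics/h8.png

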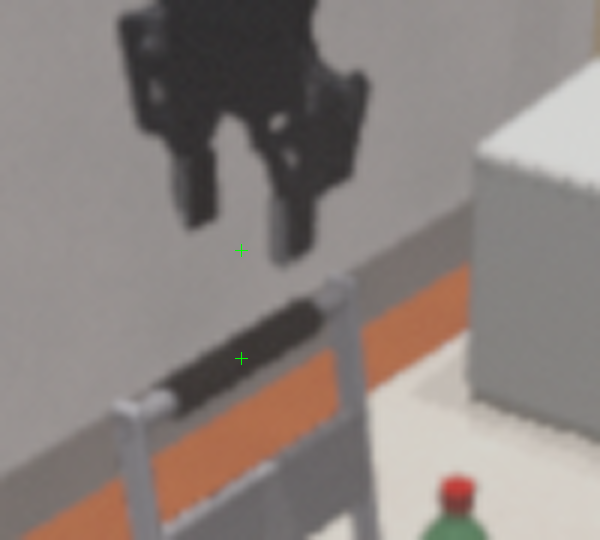

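Emit:
{"op": "apply_moves", "data": {"plan": [{"linear": [0,0,0.2],"rotation": [0,0,0]},{"linear": [0,0,0.4],"rotation": [0,0,0]},{"linear": [0,0,0.55],"rotation": [0,0,0]},{"linear": [0,0,0.7],"rotation": [0,0,0]},{"linear": [0,0,0.8],"rotation": [0,0,0]},{"linear": [0,0,0.8],"rotation": [0,0,0]},{"linear": [0,0,0.8],"rotation": [0,0,0]},{"linear": [0,0,0.8],"rotation": [0,0,0]}]}}

```text
time_s: 50.75
ee_pos: [685.4, 3.9, 311.1]
orientation: [[-0.012, 1.0, 0.001], [1.0, 0.012, 0.0], [-0.0, 0.001, -1.0]]
force: [0.4, 0.8, -0.3]
finger_gap: 51.0
grip_force: 0.0
```

Emit:
{"op": "apply_moves", "data": {"plan": [{"linear": [0,0,0],"rotation": [0,0,0]},{"linear": [0,0,0],"rotation": [0,0,0]},{"linear": [0,0,0],"rotation": [0,0,0]},{"linear": [0,0,0],"rotation": [0,0,0]},{"linear": [0,0,0],"rotation": [0,0,0]},{"linear": [0,0,0],"rotation": [0,0,0]},{"linear": [0,0,0],"rotation": [0,0,0]},{"linear": [0,0,0],"rotation": [0,0,0]}], "grip": -0.35}}

```text
time_s: 51.75
ee_pos: [685.1, 3.9, 310.3]
orientation: [[-0.012, 1.0, -0.0], [1.0, 0.012, -0.0], [-0.0, -0.0, -1.0]]
force: [0.5, -0.5, -0.9]
finger_gap: 27.7
grip_force: 0.0
```

Emit:
{"op": "apply_moves", "data": {"plan": [{"linear": [0,0,0],"rotation": [0,0,0]},{"linear": [0,0,0],"rotation": [0,0,0]},{"linear": [0,0,0],"rotation": [0,0,0]},{"linear": [0,0,0],"rotation": [0,0,0]},{"linear": [0,0,0],"rotation": [0,0,0]},{"linear": [0,0,0],"rotation": [0,0,0]},{"linear": [0,0,0],"rotation": [0,0,0]},{"linear": [0,0,0],"rotation": [0,0,0]}], "grip": -1}}

```text
time_s: 52.75
ee_pos: [685.2, 3.9, 310.6]
orientation: [[-0.012, 1.0, 0.001], [1.0, 0.012, 0.0], [0.0, 0.001, -1.0]]
force: [2.9, 0.8, 4.1]
finger_gap: 20.4
grip_force: 58.8
```

```bash
cat > arc.py <<'E'
import numpy as np
def P(f): return np.array([225*np.sin(.122-f),225*np.cos(.122-f)])
def call(f0,f1,n=8):
    b=P(f0); return [tuple(float(v) for v in np.round([(P(f)-b)[0]/100,-(P(f)-b)[1]/100],2)) for f in np.linspace(f0,f1,n+1)[1:]]
E
python3 -c "
from arc import *
k=[0,.34,.68,1.0,1.32,1.6]
for a,b in zip(k,k[1:]):print(a,b,call(a,b))"
```

```text
0 0.34 [(-0.1, -0.01), (-0.19, -0.02), (-0.29, -0.02), (-0.38, -0.01), (-0.48, -0.01), (-0.57, 0.0), (-0.67, 0.02), (-0.76, 0.04)]
0.34 0.68 [(-0.09, 0.02), (-0.18, 0.05), (-0.28, 0.08), (-0.36, 0.11), (-0.45, 0.15), (-0.54, 0.19), (-0.62, 0.24), (-0.7, 0.29)]
0.68 1.0 [(-0.08, 0.05), (-0.15, 0.1), (-0.22, 0.16), (-0.29, 0.21), (-0.36, 0.27), (-0.42, 0.34), (-0.48, 0.4), (-0.54, 0.47)]
1.0 1.32 [(-0.06, 0.07), (-0.11, 0.14), (-0.16, 0.22), (-0.21, 0.29), (-0.25, 0.37), (-0.29, 0.45), (-0.33, 0.53), (-0.36, 0.62)]
1.32 1.6 [(-0.03, 0.07), (-0.05, 0.15), (-0.07, 0.22), (-0.09, 0.3), (-0.11, 0.38), (-0.12, 0.45), (-0.14, 0.53), (-0.14, 0.61)]
```

Emit:
{"op": "apply_moves", "data": {"plan": [{"linear": [0,-0.1,-0.01],"rotation": [0,0,0]},{"linear": [0,-0.19,-0.02],"rotation": [0,0,0]},{"linear": [0,-0.29,-0.02],"rotation": [0,0,0]},{"linear": [0,-0.38,-0.01],"rotation": [0,0,0]},{"linear": [0,-0.48,-0.01],"rotation": [0,0,0]},{"linear": [0,-0.57,0],"rotation": [0,0,0]},{"linear": [0,-0.67,0.02],"rotation": [0,0,0]},{"linear": [0,-0.76,0.04],"rotation": [0,0,0]}]}}

```text
time_s: 53.75
ee_pos: [608.4, 3.3, 306.1]
orientation: [[-0.012, 1.0, -0.0], [1.0, 0.012, 0.001], [0.001, -0.0, -1.0]]
force: [3.0, 4.1, 0.1]
finger_gap: 19.9
grip_force: 58.8
```

Emit:
{"op": "apply_moves", "data": {"plan": [{"linear": [0,-0.09,0.02],"rotation": [0,0,0]},{"linear": [0,-0.18,0.05],"rotation": [0,0,0]},{"linear": [0,-0.28,0.08],"rotation": [0,0,0]},{"linear": [0,-0.36,0.11],"rotation": [0,0,0]},{"linear": [0,-0.45,0.15],"rotation": [0,0,0]},{"linear": [0,-0.54,0.19],"rotation": [0,0,0]},{"linear": [0,-0.62,0.24],"rotation": [0,0,0]},{"linear": [0,-0.7,0.29],"rotation": [0,0,0]}]}}

```text
time_s: 54.75
ee_pos: [538.9, 2.8, 276.9]
orientation: [[-0.012, 1.0, 0.0], [1.0, 0.012, 0.001], [0.001, 0.001, -1.0]]
force: [4.1, 4.8, -1.9]
finger_gap: 20.2
grip_force: 59.2
```

Emit:
{"op": "apply_moves", "data": {"plan": [{"linear": [0,-0.08,0.05],"rotation": [0,0,0]},{"linear": [0,-0.15,0.1],"rotation": [0,0,0]},{"linear": [0,-0.22,0.16],"rotation": [0,0,0]},{"linear": [0,-0.29,0.21],"rotation": [0,0,0]},{"linear": [0,-0.36,0.27],"rotation": [0,0,0]},{"linear": [0,-0.42,0.34],"rotation": [0,0,0]},{"linear": [0,-0.48,0.4],"rotation": [0,0,0]},{"linear": [0,-0.54,0.47],"rotation": [0,0,0]}]}}

```text
time_s: 55.75
ee_pos: [486.2, 2.4, 230.4]
orientation: [[-0.012, 1.0, 0.003], [1.0, 0.012, 0.002], [0.002, 0.003, -1.0]]
force: [7.7, 6.7, -3.3]
finger_gap: 20.4
grip_force: 59.2
```

Emit:
{"op": "apply_moves", "data": {"plan": [{"linear": [0,-0.06,0.07],"rotation": [0,0,0]},{"linear": [0,-0.11,0.14],"rotation": [0,0,0]},{"linear": [0.01,-0.16,0.22],"rotation": [0,0,0]},{"linear": [0.01,-0.21,0.29],"rotation": [0,0,0]},{"linear": [0.01,-0.25,0.37],"rotation": [0,0,0]},{"linear": [0.01,-0.29,0.45],"rotation": [0,0,0]},{"linear": [0.01,-0.33,0.53],"rotation": [0,0,0]},{"linear": [0.01,-0.36,0.62],"rotation": [0,0,0]}]}}

```text
time_s: 56.75
ee_pos: [450.2, 2.1, 168.9]
orientation: [[-0.012, 1.0, 0.003], [1.0, 0.012, 0.0], [0.0, 0.003, -1.0]]
force: [5.0, 3.7, 1.8]
finger_gap: 20.4
grip_force: 59.6
```

Emit:
{"op": "apply_moves", "data": {"plan": [{"linear": [0,-0.03,0.07],"rotation": [0,0,0]},{"linear": [0,-0.05,0.15],"rotation": [0,0,0]},{"linear": [0,-0.07,0.22],"rotation": [0,0,0]},{"linear": [0,-0.09,0.3],"rotation": [0,0,0]},{"linear": [0,-0.11,0.38],"rotation": [0,0,0]},{"linear": [0,-0.12,0.45],"rotation": [0,0,0]},{"linear": [0,-0.14,0.53],"rotation": [0,0,0]},{"linear": [0,-0.14,0.61],"rotation": [0,0,0]}]}}

```text
time_s: 57.75
ee_pos: [435.7, 2.0, 107.7]
orientation: [[-0.012, 1.0, 0.002], [1.0, 0.012, 0.001], [0.001, 0.002, -1.0]]
force: [1.1, 4.0, 4.5]
finger_gap: 20.1
grip_force: 59.8
```

```bash
python3 - <<'E'
from h import *
o=get_obs();p=o['ee_pos'];print(p,o['force'])
s=get_image('side')
a=cv2.resize(s['img'][160:280,280:400],None,fx=5,fy=5,interpolation=cv2.INTER_CUBIC)
cv2.imwrite('pics/h9.png',a[:,:,::-1])
E
python3 -c "
from arc import *
for f in(1.6,1.65,1.69,1.7,1.72):print(f,P(f)-P(0)+[685.2,310.6])
print(call(1.6,1.70))"
```

```text
[435.71764234   2.0180345  107.71810564] [1.10920241 4.02839884 4.48694235]
1.6 [433.78610397 108.12159494]
1.65 [433.02405882  96.89860861]
1.69 [432.81892333  87.90154686]
1.7 [432.82388157  85.6515617 ]
1.72 [432.90129299  81.1523026 ]
[(-0.0, 0.03), (-0.0, 0.06), (-0.01, 0.08), (-0.01, 0.11), (-0.01, 0.14), (-0.01, 0.17), (-0.01, 0.2), (-0.01, 0.22)]
```

View pics/h9.png

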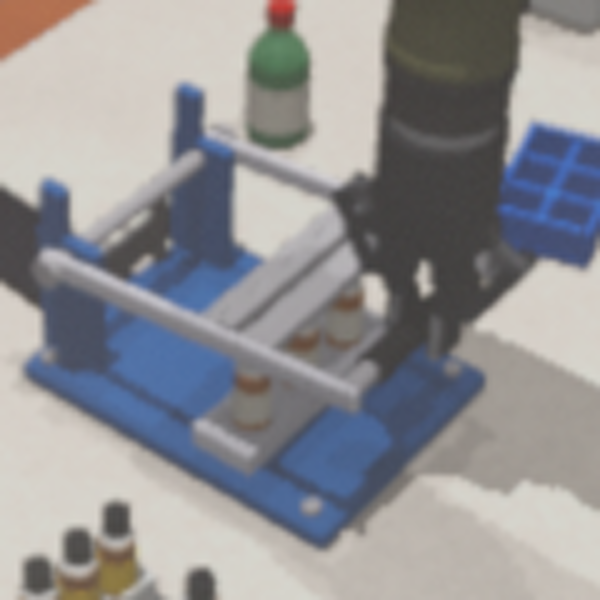

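The lever is nearly level with the plate just over the three caps. I press on to level.

Emit:
{"op": "apply_moves", "data": {"plan": [{"linear": [0,0,0.03],"rotation": [0,0,0]},{"linear": [0,0,0.06],"rotation": [0,0,0]},{"linear": [0,-0.01,0.09],"rotation": [0,0,0]},{"linear": [0,-0.01,0.12],"rotation": [0,0,0]},{"linear": [0,-0.01,0.15],"rotation": [0,0,0]},{"linear": [0,-0.01,0.18],"rotation": [0,0,0]},{"linear": [0,-0.01,0.21],"rotation": [0,0,0]},{"linear": [0,-0.01,0.23],"rotation": [0,0,0]}]}}

```text
time_s: 58.8
ee_pos: [434.9, 2.0, 86.4]
orientation: [[-0.012, 1.0, 0.002], [1.0, 0.012, 0.0], [0.0, 0.002, -1.0]]
force: [-8.4, 4.1, 41.1]
finger_gap: 20.3
grip_force: 63.8
```

Vertical force has risen to 41 N against about 17 N expected for the springs and caps. The handle height puts the lever at about 1.70 rad, so the caps are home. I compute the slow return arc.

```bash
python3 -c "
from arc import *
k=[1.705,1.45,1.17,.87,.57,.27,0]
for a,b in zip(k,k[1:]):print(a,b,call(a,b))"; python3 -c "
from plant import *
o=get_obs();print(o['force'],o['ee_pos'])"
```

```text
1.705 1.45 [(0.0, -0.07), (0.0, -0.14), (0.01, -0.21), (0.01, -0.29), (0.02, -0.36), (0.04, -0.43), (0.05, -0.5), (0.07, -0.57)]
1.45 1.17 [(0.02, -0.08), (0.04, -0.15), (0.07, -0.23), (0.1, -0.3), (0.13, -0.37), (0.16, -0.44), (0.2, -0.51), (0.23, -0.58)]
1.17 0.87 [(0.04, -0.07), (0.09, -0.14), (0.14, -0.21), (0.19, -0.28), (0.24, -0.34), (0.3, -0.41), (0.36, -0.47), (0.42, -0.53)]
0.87 0.57 [(0.06, -0.06), (0.13, -0.11), (0.19, -0.16), (0.26, -0.21), (0.33, -0.26), (0.41, -0.3), (0.48, -0.34), (0.56, -0.38)]
0.57 0.27 [(0.08, -0.04), (0.15, -0.07), (0.23, -0.1), (0.31, -0.12), (0.4, -0.15), (0.48, -0.17), (0.56, -0.18), (0.64, -0.2)]
0.27 0 [(0.08, -0.01), (0.15, -0.02), (0.23, -0.02), (0.3, -0.02), (0.38, -0.02), (0.45, -0.02), (0.53, -0.02), (0.61, -0.01)]
[-8.40764868  4.06969213 41.12446069] [434.87275637   2.02219135  86.35426309]
```

Emit:
{"op": "apply_moves", "data": {"plan": [{"linear": [0,0,0],"rotation": [0,0,0]},{"linear": [0,0,0],"rotation": [0,0,0]},{"linear": [0,0,0],"rotation": [0,0,0]},{"linear": [0,0,-0.02],"rotation": [0,0,0]},{"linear": [0,0,-0.05],"rotation": [0,0,0]},{"linear": [0,0,-0.09],"rotation": [0,0,0]},{"linear": [0,0,-0.14],"rotation": [0,0,0]},{"linear": [0,0.01,-0.21],"rotation": [0,0,0]}]}}

```text
time_s: 59.8
ee_pos: [435.5, 2.0, 105.7]
orientation: [[-0.012, 1.0, 0.001], [1.0, 0.012, 0.0], [0.0, 0.001, -1.0]]
force: [2.9, 3.8, 3.8]
finger_gap: 20.4
grip_force: 60.0
```

Emit:
{"op": "apply_moves", "data": {"plan": [{"linear": [0,0,-0.06],"rotation": [0,0,0]},{"linear": [0,0,-0.11],"rotation": [0,0,0]},{"linear": [0,0.01,-0.15],"rotation": [0,0,0]},{"linear": [0,0.02,-0.19],"rotation": [0,0,0]},{"linear": [0,0.03,-0.23],"rotation": [0,0,0]},{"linear": [0,0.04,-0.28],"rotation": [0,0,0]},{"linear": [0,0.05,-0.32],"rotation": [0,0,0]},{"linear": [0,0.06,-0.36],"rotation": [0,0,0]}]}}

```text
time_s: 60.8
ee_pos: [441.5, 2.1, 141.6]
orientation: [[-0.012, 1.0, 0.001], [1.0, 0.012, 0.0], [0.0, 0.001, -1.0]]
force: [3.0, 4.9, 2.7]
finger_gap: 20.3
grip_force: 60.0
```

Emit:
{"op": "apply_moves", "data": {"plan": [{"linear": [0,0.02,-0.08],"rotation": [0,0,0]},{"linear": [0,0.04,-0.15],"rotation": [0,0,0]},{"linear": [0,0.07,-0.23],"rotation": [0,0,0]},{"linear": [0,0.1,-0.3],"rotation": [0,0,0]},{"linear": [0,0.13,-0.37],"rotation": [0,0,0]},{"linear": [0,0.16,-0.44],"rotation": [0,0,0]},{"linear": [0,0.2,-0.51],"rotation": [0,0,0]},{"linear": [0,0.23,-0.58],"rotation": [0,0,0]}]}}

```text
time_s: 61.8
ee_pos: [464.9, 2.2, 199.6]
orientation: [[-0.012, 1.0, 0.001], [1.0, 0.012, 0.0], [0.0, 0.001, -1.0]]
force: [7.0, 3.6, -0.0]
finger_gap: 20.2
grip_force: 59.6
```

Emit:
{"op": "apply_moves", "data": {"plan": [{"linear": [0,0.04,-0.07],"rotation": [0,0,0]},{"linear": [0,0.09,-0.14],"rotation": [0,0,0]},{"linear": [0,0.14,-0.21],"rotation": [0,0,0]},{"linear": [0,0.19,-0.28],"rotation": [0,0,0]},{"linear": [0,0.24,-0.34],"rotation": [0,0,0]},{"linear": [0,0.3,-0.41],"rotation": [0,0,0]},{"linear": [0,0.36,-0.47],"rotation": [0,0,0]},{"linear": [0,0.42,-0.53],"rotation": [0,0,0]}]}}

```text
time_s: 62.8
ee_pos: [506.7, 2.5, 252.1]
orientation: [[-0.012, 1.0, 0.0], [1.0, 0.012, -0.0], [-0.0, 0.0, -1.0]]
force: [5.7, 3.6, -2.8]
finger_gap: 20.2
grip_force: 59.4
```

Emit:
{"op": "apply_moves", "data": {"plan": [{"linear": [0,0.06,-0.06],"rotation": [0,0,0]},{"linear": [0,0.13,-0.11],"rotation": [0,0,0]},{"linear": [0,0.19,-0.16],"rotation": [0,0,0]},{"linear": [0,0.26,-0.21],"rotation": [0,0,0]},{"linear": [0,0.33,-0.26],"rotation": [0,0,0]},{"linear": [0,0.41,-0.3],"rotation": [0,0,0]},{"linear": [0,0.48,-0.34],"rotation": [0,0,0]},{"linear": [0,0.56,-0.38],"rotation": [0,0,0]}]}}

```text
time_s: 63.8
ee_pos: [562.4, 3.0, 290.0]
orientation: [[-0.012, 1.0, -0.001], [1.0, 0.012, -0.001], [-0.001, -0.001, -1.0]]
force: [5.5, 0.8, -4.7]
finger_gap: 19.9
grip_force: 59.1
```

Emit:
{"op": "apply_moves", "data": {"plan": [{"linear": [0,0.08,-0.04],"rotation": [0,0,0]},{"linear": [0,0.15,-0.07],"rotation": [0,0,0]},{"linear": [0,0.23,-0.1],"rotation": [0,0,0]},{"linear": [0,0.31,-0.12],"rotation": [0,0,0]},{"linear": [0,0.4,-0.15],"rotation": [0,0,0]},{"linear": [0,0.48,-0.17],"rotation": [0,0,0]},{"linear": [0,0.56,-0.18],"rotation": [0,0,0]},{"linear": [0,0.64,-0.2],"rotation": [0,0,0]}]}}

```text
time_s: 64.8
ee_pos: [626.2, 3.5, 309.7]
orientation: [[-0.012, 1.0, -0.001], [1.0, 0.012, -0.001], [-0.001, -0.001, -1.0]]
force: [4.9, -3.3, -10.3]
finger_gap: 20.2
grip_force: 58.9
```

Emit:
{"op": "apply_moves", "data": {"plan": [{"linear": [0,0.08,0],"rotation": [0,0,0]},{"linear": [0,0.16,-0.01],"rotation": [0,0,0]},{"linear": [0,0.24,-0.01],"rotation": [0,0,0]},{"linear": [0,0.32,-0.01],"rotation": [0,0,0]},{"linear": [0,0.4,-0.01],"rotation": [0,0,0]},{"linear": [0,0.47,-0.01],"rotation": [0,0,0]},{"linear": [0,0.53,0],"rotation": [0,0,0]},{"linear": [0,0.57,0],"rotation": [0,0,0]}]}}

```text
time_s: 65.8
ee_pos: [683.5, 3.9, 310.9]
orientation: [[-0.011, 1.0, 0.0], [1.0, 0.011, -0.002], [-0.002, 0.0, -1.0]]
force: [1.7, -5.6, -2.8]
finger_gap: 20.3
grip_force: 59.5
```

Emit:
{"op": "apply_moves", "data": {"plan": [{"linear": [0,0.01,0],"rotation": [0,0,0]},{"linear": [0,0.01,0],"rotation": [0,0,0]},{"linear": [0,0.02,0],"rotation": [0,0,0]},{"linear": [0,0.02,0],"rotation": [0,0,0]},{"linear": [0,0.03,0],"rotation": [0,0,0]},{"linear": [0,0.03,0],"rotation": [0,0,0]},{"linear": [0,0.03,0],"rotation": [0,0,0]},{"linear": [0,0.03,0],"rotation": [0,0,0]}]}}

```text
time_s: 66.8
ee_pos: [686.1, 4.0, 310.6]
orientation: [[-0.011, 1.0, -0.0], [1.0, 0.011, -0.002], [-0.002, -0.0, -1.0]]
force: [2.3, -5.6, -3.2]
finger_gap: 20.0
grip_force: 59.5
```

Emit:
{"op": "apply_moves", "data": {"plan": [{"linear": [0,0.01,0],"rotation": [0,0,0]},{"linear": [0,0.01,0],"rotation": [0,0,0]},{"linear": [0,0.02,0],"rotation": [0,0,0]},{"linear": [0,0.02,0],"rotation": [0,0,0]},{"linear": [0,0.02,0],"rotation": [0,0,0]},{"linear": [0,0.02,0],"rotation": [0,0,0]},{"linear": [0,0.02,0],"rotation": [0,0,0]},{"linear": [0,0.02,0],"rotation": [0,0,0]}]}}

```text
time_s: 67.8
ee_pos: [687.3, 4.0, 310.4]
orientation: [[-0.011, 1.0, -0.002], [1.0, 0.011, -0.002], [-0.002, -0.002, -1.0]]
force: [-0.3, -5.8, -3.1]
finger_gap: 20.2
grip_force: 59.6
```

Emit:
{"op": "apply_moves", "data": {"plan": [{"linear": [0,0,0],"rotation": [0,0,0]},{"linear": [0,0,0],"rotation": [0,0,0]},{"linear": [0,0,0],"rotation": [0,0,0]},{"linear": [0,0,0],"rotation": [0,0,0]},{"linear": [0,0,-0.2],"rotation": [0,0,0]},{"linear": [0,0,-0.5],"rotation": [0,0,0]},{"linear": [0,0,-0.8],"rotation": [0,0,0]},{"linear": [0,0,-0.8],"rotation": [0,0,0]}], "grip": 0.2}}

```text
time_s: 68.8
ee_pos: [689.0, 5.1, 393.1]
orientation: [[-0.012, 1.0, 0.005], [1.0, 0.012, 0.0], [0.0, 0.005, -1.0]]
force: [0.5, -0.3, -0.6]
finger_gap: 51.3
grip_force: 0.0
```

Emit:
{"op": "apply_moves", "data": {"plan": [{"linear": [0,-0.2,0],"rotation": [0,0,0]},{"linear": [0,-0.6,0],"rotation": [0,0,0]},{"linear": [0,-1,0],"rotation": [0,0,0]},{"linear": [0,-1,0],"rotation": [0,0,0]},{"linear": [0,-1,0],"rotation": [0,0,0]},{"linear": [0,-1,0],"rotation": [0,0,0]},{"linear": [0,-1,0],"rotation": [0,0,0]},{"linear": [0,-1,0],"rotation": [0,0,0]}]}}

```text
time_s: 69.8
ee_pos: [588.5, 3.7, 389.9]
orientation: [[-0.012, 1.0, -0.0], [1.0, 0.012, 0.0], [0.0, -0.0, -1.0]]
force: [-0.3, -0.5, -0.9]
finger_gap: 50.8
grip_force: 0.0
```

Emit:
{"op": "apply_moves", "data": {"plan": [{"linear": [-0.2,-0.3,0],"rotation": [0,0,0]},{"linear": [-0.5,-0.63,0.3],"rotation": [0,0,0]},{"linear": [-0.5,-0.63,0.6],"rotation": [0,0,0]},{"linear": [-0.5,-0.63,1],"rotation": [0,0,0]},{"linear": [-0.5,-0.63,1],"rotation": [0,0,0]},{"linear": [-0.5,-0.63,1],"rotation": [0,0,0]},{"linear": [-0.5,-0.63,1],"rotation": [0,0,0]},{"linear": [-0.5,-0.63,1],"rotation": [0,0,0]}]}}

```text
time_s: 70.8
ee_pos: [526.5, -47.0, 291.6]
orientation: [[-0.012, 1.0, 0.002], [1.0, 0.012, -0.0], [-0.0, 0.002, -1.0]]
force: [-0.4, 0.0, 0.8]
finger_gap: 51.4
grip_force: 0.0
```

Run:
```python
from h import *
o=get_obs();p=o['ee_pos'];print(p,o['force'],o['time_s'])
s=get_image('side');t=get_image('top');np.savez('side5.npz',**s);np.savez('top5.npz',**t)
a=cv2.resize(s['img'][120:255,280:410],None,fx=4,fy=4,interpolation=cv2.INTER_CUBIC)
b=cv2.resize(t['img'][195:265,375:445],None,fx=3.4,fy=3.4,interpolation=cv2.INTER_CUBIC)
c=np.zeros((540,760,3),np.uint8);c[:,:520]=a;c[:238,522:760]=b
cv2.imwrite('pics/h10.png',c[:,:,::-1])
for n,d,box in(('top',t,(370,195,450,262)),('side',s,(365,175,420,225))):
    m=mask(d,(105,100,40),(125,255,255),box);k=max(cv2.findContours(m,0,2)[0],key=cv2.contourArea)
    if n=='top':
        r=cv2.minAreaRect(k);P=plane(d,cv2.boxPoints(r),34);print(n,r,P.round(0)[:,:2].tolist(),P.mean(0))
    else: print(n,cv2.minAreaRect(k),plane(d,cv2.approxPolyDP(cv2.convexHull(k),2,True),34).round(0)[:,:2].tolist())
```

```text
[526.52198353 -47.02777811 291.56764909] [-0.3804846   0.00881895  0.77097157] 70.8
top ((409.3824157714844, 229.52943420410156), (20.130455017089844, 28.134132385253906), 75.96376037597656) [[521.0, -224.0], [550.0, -326.0], [477.0, -345.0], [449.0, -242.0]] [ 499.47003323 -284.21975348   34.        ]
side ((391.3018493652344, 195.94338989257812), (22.801849365234375, 19.23047637939453), 15.945395469665527) [[479.0, -340.0], [448.0, -237.0], [518.0, -223.0], [544.0, -326.0]]
```

View pics/h10.png

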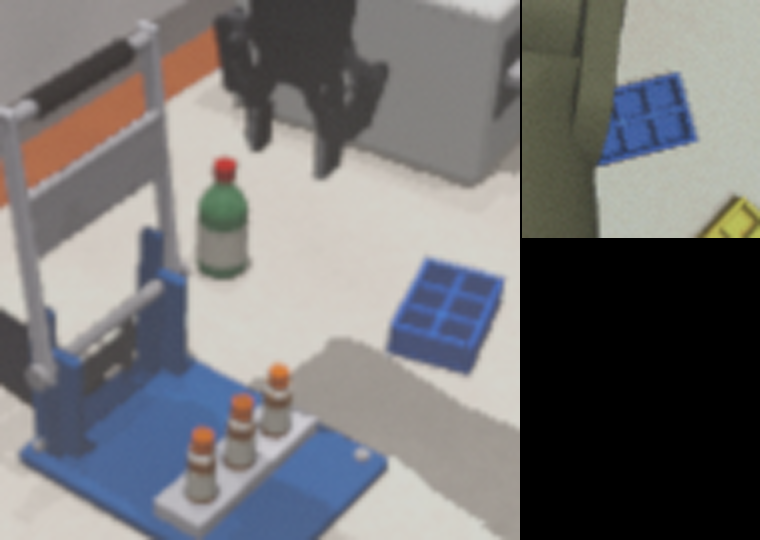

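Run:
```python
from h import *
s=dict(np.load('side5.npz'));s0=dict(np.load('side0.npz'));t0=dict(np.load('top0.npz'))
for d in(s,s0):
    im=cv2.resize(d['img'],None,fx=4,fy=4,interpolation=cv2.INTER_CUBIC)
    m=mask({'img':im},(105,90,30),(125,255,255),[4*b for b in(365,175,420,225)])
    k=max(cv2.findContours(m,0,2)[0],key=cv2.contourArea);a=cv2.approxPolyDP(cv2.convexHull(k),5,True).reshape(-1,2)
    q=(a+.5)/4-.5
    for u,P,P0 in zip(q,plane(d,q,34),plane(d,q,0)):print(u,P[:2].round(1),P0[:2].round(1))
    print()
h=np.array([(428,258),(505,280),(472,345),(393,322)])/4+[279.5,119.5];P=plane(s,h,34);print('hand side',P[:,:2].round(1).tolist(),P.mean(0))
c=np.array([(562,67),(670,41),(690,113),(583,139)])/3.6+[234.6,204.6];P=plane(t0,c,34);print('hand top',P[:,:2].round(1).tolist(),P.mean(0))
for n in('side4','side5'):
    d=dict(np.load(n+'.npz'));print(n,blobs(mask(d,(3,110,90),(16,255,255),(315,205,365,250)),8))
    g=cv2.cvtColor(d['img'],cv2.COLOR_RGB2HSV)[:,:,1]
    for u in(330,340,349):print(u,g[208:246,u].tolist())
```

```text
[386.125 184.875] [ 547.1 -324.5] [ 568.5 -365.6]
[404.875 189.625] [ 477.3 -344.3] [ 496.1 -386.1]
[395.875 211.875] [ 436.9 -211.9] [ 454.4 -249.1]
[377.625 206.625] [ 501.9 -195.2] [ 521.7 -231.8]
[377.875 200.125] [ 521.2 -226.8] [ 541.6 -264.5]

[386.125 184.875] [ 547.1 -324.5] [ 568.5 -365.6]
[404.875 189.625] [ 477.3 -344.3] [ 496.1 -386.1]
[397.625 207.375] [ 444.8 -237.1] [ 462.6 -275.2]
[378.375 202.375] [ 512.8 -217.1] [ 532.9 -254.4]
[378.125 199.625] [ 522.1 -229.8] [ 542.5 -267.6]

hand side [[549.0, -330.1], [475.1, -347.1], [449.8, -244.7], [521.9, -227.1]] [ 498.96538194 -287.23107395   34.        ]
hand top [[520.9, -213.9], [551.1, -326.7], [477.1, -347.7], [447.5, -236.4]] [ 499.12864725 -281.15433686   34.        ]
side4 [(array([349.4, 212.1]), np.int32(17)), (array([340.1, 219.8]), np.int32(26)), (array([330.4, 228.5]), np.int32(22))]
330 [12, 9, 25, 100, 134, 133, 131, 136, 134, 134, 134, 136, 135, 134, 136, 134, 112, 68, 148, 172, 172, 155, 135, 131, 84, 22, 8, 32, 70, 89, 71, 36, 21, 19, 19, 21, 33, 43]
340 [13, 13, 15, 17, 17, 17, 14, 11, 32, 118, 179, 188
[... 192 characters left out ...]
, 41, 26, 7, 6, 6, 7, 7, 10, 38, 98, 122, 131, 131, 130, 131, 131, 135, 134]
side5 [(array([349.5, 213.6]), np.int32(19)), (array([340.3, 221.4]), np.int32(21)), (array([330.4, 229.7]), np.int32(23))]
330 [12, 10, 26, 101, 131, 134, 132, 137, 134, 134, 136, 136, 134, 131, 130, 127, 128, 116, 39, 135, 174, 178, 162, 138, 128, 87, 19, 34, 71, 91, 73, 34, 21, 19, 21, 21, 34, 43]
340 [13, 13, 15, 17, 17, 17, 15, 9, 78, 113, 48, 136, 168, 170, 152, 135, 131, 75, 25, 33, 72, 82, 49, 25, 19, 19, 23, 19, 42, 34, 6, 9, 7, 9, 7, 8, 22, 71]
349 [14, 17, 54, 127, 179, 184, 159, 134, 129, 70, 22, 31, 75, 82, 46, 25, 19, 19, 21, 21, 40, 26, 6, 8, 6, 7, 7, 8, 39, 95, 123, 128, 123, 117, 116, 118, 120, 119]
```

All three caps sit about 1.5 px lower and the cap-to-label gaps are now equal, so the caps are home. The lever is upright at its stop. The tray is unmoved, centred near (499,-286) with yaw 14.9°. I pick up vial 3.

Emit:
{"op": "apply_moves", "data": {"plan": [{"linear": [0,-0.02,0.4],"rotation": [0,0,0]},{"linear": [-0.01,-0.02,0.8],"rotation": [0,0,0]},{"linear": [-0.01,-0.02,1],"rotation": [0,0,0]},{"linear": [-0.01,-0.02,1],"rotation": [0,0,0]},{"linear": [-0.01,-0.02,1],"rotation": [0,0,0]},{"linear": [-0.01,-0.02,1],"rotation": [0,0,0]},{"linear": [-0.01,-0.02,1],"rotation": [0,0,0]},{"linear": [-0.01,-0.02,1],"rotation": [0,0,0]}]}}

```text
time_s: 71.9
ee_pos: [524.0, -48.1, 190.7]
orientation: [[-0.012, 1.0, 0.001], [1.0, 0.012, -0.0], [-0.0, 0.001, -1.0]]
force: [0.4, -0.0, -0.0]
finger_gap: 51.3
grip_force: 0.0
```

Emit:
{"op": "apply_moves", "data": {"plan": [{"linear": [0,0,0.3],"rotation": [0,0,0]},{"linear": [0,0,0.6],"rotation": [0,0,0]},{"linear": [0,0,0.6],"rotation": [0,0,0]},{"linear": [0,0,0.6],"rotation": [0,0,0]},{"linear": [0,0,0.6],"rotation": [0,0,0]},{"linear": [0,0,0.6],"rotation": [0,0,0]},{"linear": [0,0,0.6],"rotation": [0,0,0]},{"linear": [0,0,0.6],"rotation": [0,0,0]}]}}

```text
time_s: 72.9
ee_pos: [523.8, -48.1, 130.5]
orientation: [[-0.012, 1.0, 0.0], [1.0, 0.012, -0.0], [-0.0, 0.0, -1.0]]
force: [0.6, 0.9, 0.1]
finger_gap: 50.9
grip_force: 0.0
```

Emit:
{"op": "apply_moves", "data": {"plan": [{"linear": [0,0,0.2],"rotation": [0,0,0]},{"linear": [0,0,0.4],"rotation": [0,0,0]},{"linear": [0,0,0.6],"rotation": [0,0,0]},{"linear": [0,0,0.7],"rotation": [0,0,0]},{"linear": [0,0,0.79],"rotation": [0,0,0]},{"linear": [0,0,0.79],"rotation": [0,0,0]},{"linear": [0,0,0.79],"rotation": [0,0,0]},{"linear": [0,0,0.79],"rotation": [0,0,0]}]}}

```text
time_s: 73.9
ee_pos: [524.2, -48.1, 51.9]
orientation: [[-0.012, 1.0, 0.001], [1.0, 0.012, -0.0], [-0.0, 0.001, -1.0]]
force: [0.0, 0.2, 0.3]
finger_gap: 51.4
grip_force: 0.0
```

Emit:
{"op": "apply_moves", "data": {"plan": [{"linear": [0,0,0],"rotation": [0,0,0]},{"linear": [0,0,0],"rotation": [0,0,0]},{"linear": [0,0,0],"rotation": [0,0,0]},{"linear": [0,0,0],"rotation": [0,0,0]},{"linear": [0,0,0],"rotation": [0,0,0]},{"linear": [0,0,0],"rotation": [0,0,0]},{"linear": [0,0,0],"rotation": [0,0,0]},{"linear": [0,0,0],"rotation": [0,0,0]}], "grip": -1}}

```text
time_s: 74.9
ee_pos: [523.9, -48.1, 51.7]
orientation: [[-0.012, 1.0, 0.001], [1.0, 0.012, -0.0], [-0.0, 0.001, -1.0]]
force: [-0.6, -0.1, 5.1]
finger_gap: 22.2
grip_force: 58.7
```

Emit:
{"op": "apply_moves", "data": {"plan": [{"linear": [0,0,-0.1],"rotation": [0,0,0]},{"linear": [0,0,-0.2],"rotation": [0,0,0]},{"linear": [0,0,-0.35],"rotation": [0,0,0]},{"linear": [0,0,-0.5],"rotation": [0,0,0]},{"linear": [0,0,-0.7],"rotation": [0,0,0]},{"linear": [0,0,-0.8],"rotation": [0,0,0]},{"linear": [0,0,-0.8],"rotation": [0,0,0]},{"linear": [0,0,-0.8],"rotation": [0,0,0]}]}}

```text
time_s: 75.9
ee_pos: [523.2, -48.0, 130.8]
orientation: [[-0.012, 1.0, -0.001], [1.0, 0.012, 0.0], [0.0, -0.001, -1.0]]
force: [0.0, 0.0, -1.3]
finger_gap: 22.3
grip_force: 59.3
```

Emit:
{"op": "apply_moves", "data": {"plan": [{"linear": [-0.1,0,0],"rotation": [0,0,0]},{"linear": [-0.25,0,0],"rotation": [0,0,-0.05]},{"linear": [-0.4,0,0],"rotation": [0,0,-0.1]},{"linear": [-0.6,0,0],"rotation": [0,0,-0.158]},{"linear": [-0.8,0,0],"rotation": [0,0,-0.158]},{"linear": [-1,0,0],"rotation": [0,0,-0.158]},{"linear": [-1,0,0],"rotation": [0,0,-0.158]},{"linear": [-1,0,0],"rotation": [0,0,-0.158]}]}}

```text
time_s: 76.9
ee_pos: [524.7, -148.1, 131.1]
orientation: [[-0.256, 0.967, -0.0], [0.967, 0.256, 0.0], [0.001, -0.0, -1.0]]
force: [0.3, 0.8, -0.2]
finger_gap: 22.0
grip_force: 59.2
```

Emit:
{"op": "apply_moves", "data": {"plan": [{"linear": [-0.2,-0.1,0],"rotation": [0,0,0]},{"linear": [-0.4,-0.2,0],"rotation": [0,0,0]},{"linear": [-0.6,-0.3,0],"rotation": [0,0,0]},{"linear": [-0.8,-0.4,0],"rotation": [0,0,0]},{"linear": [-1,-0.42,0],"rotation": [0,0,0]},{"linear": [-1,-0.42,0],"rotation": [0,0,0]},{"linear": [-1,-0.42,0],"rotation": [0,0,0]},{"linear": [-1,-0.42,0],"rotation": [0,0,0]}]}}

```text
time_s: 77.9
ee_pos: [510.1, -254.8, 131.2]
orientation: [[-0.258, 0.966, -0.0], [0.966, 0.258, 0.0], [0.0, -0.0, -1.0]]
force: [0.3, 0.2, -0.7]
finger_gap: 22.0
grip_force: 59.3
```

Emit:
{"op": "apply_moves", "data": {"plan": [{"linear": [-0.1,0,0],"rotation": [0,0,0]},{"linear": [-0.2,0,0.1],"rotation": [0,0,0]},{"linear": [-0.27,0,0.3],"rotation": [0,0,0]},{"linear": [-0.27,0,0.45],"rotation": [0,0,0]},{"linear": [-0.27,0,0.5],"rotation": [0,0,0]},{"linear": [-0.27,0,0.5],"rotation": [0,0,0]},{"linear": [-0.27,0,0.5],"rotation": [0,0,0]},{"linear": [-0.27,0,0.5],"rotation": [0,0,0]}]}}

```text
time_s: 78.9
ee_pos: [517.5, -281.7, 82.0]
orientation: [[-0.258, 0.966, 0.001], [0.966, 0.258, -0.001], [-0.001, 0.001, -1.0]]
force: [-0.4, 0.6, -0.3]
finger_gap: 22.3
grip_force: 59.3
```

Run:
```python
from h import *
o=get_obs();p=o['ee_pos'];print(p,o['force'],o['orientation'])
s=get_image('side');t=get_image('top');np.savez('side6.npz',**s);np.savez('top6.npz',**t)
print('proj bottom',proj(s,[p-[0,0,31.7]]),'b',proj(s,[[516.7,-281.2,34]]))
np.set_printoptions(linewidth=250,threshold=9999)
q=proj(s,[[499.3,-285.8,34]])[0].astype(int);print(q)
hsv=cv2.cvtColor(s['img'],cv2.COLOR_RGB2HSV);y,x=q[1]-14,q[0]-17
print(x,y);print('H');print(hsv[y:y+32,x:x+34,0]);print('V');print(hsv[y:y+32,x:x+34,2])
a=cv2.resize(s['img'][160:230,355:430],None,fx=7,fy=7,interpolation=cv2.INTER_CUBIC)
b=cv2.resize(t['img'][195:265,375:445],None,fx=3.8,fy=3.8,interpolation=cv2.INTER_CUBIC)
cc=np.zeros((490,794,3),np.uint8);cc[:,:525]=a;cc[:266,527:793]=b
for P in([516.7,-281.2,34],p-[0,0,31.7]):cv2.drawMarker(cc,tuple(int(v) for v in (proj(s,[P])[0]-[355,160]+.5)*7),(0,255,0),0,12)
cv2.imwrite('pics/h11.png',cc[:,:,::-1])
```

```text
[ 517.48892709 -281.74977484   82.02370412] [-0.38498297  0.58463502 -0.25463342] [[-2.57521793e-01  9.66271868e-01  1.09679310e-03]
 [ 9.66272094e-01  2.57522550e-01 -6.13576234e-04]
 [-8.75330410e-04  9.01791315e-04 -9.99999210e-01]]
proj bottom [[387.30535042 189.80194391]] b [[386.92334207 193.46922371]]
[391 194]
374 180
H
[[ 19  19  17  18  18  21  20  18  18  17  10   9  12  12  13  12  12  11   8 173  10  20  21  23  20  19  21  20  18  18  22  20  19  19]
 [ 17  16  17  17  17  15  21  20  18  19  15  13  12  12  12  12  13  11   7   0   0  18  23  22  20  19  16  16  15  17  18  21  17  17]
 [ 18  18  18  17  16  17  19  18  20  21  21  15  15  14  13  12  13  14  10 170   8  17  16  22  18  16  16  14  16  16  16  18  18  18]
 [ 14  17  18  18  20  20  18  20  22  22  24  21  18  17  16  16  15  15  15   0   8  15  16  16  16  17  16  17  14  16  16  16  18  22]
 [ 15  17  18  18  20  20  20  20  22  25  23  20  21  18  19  19  19  15   0  15  13  18  16  16  17  17  16  15  16  18  16  15  16  20]
 [ 17  17  17  18  18  20  21  21  18  18  19  18  19  19  24  18  19  15 1
[... 7429 characters left out ...]
159]
 [197 194 156 131 120 118 119 117 118 117 117 115 115 115 116 117 116 116 115 115 117 120 119 131 116 119 169 166 159 157 159 158 159 159]
 [198 196 171 152 132 126 120 117 120 126 118 113 114 117 116 116 115 115 115 112 115 115 115 117 112 128 190 192 165 151 156 158 159 159]
 [198 197 190 181 172 175 157 140 129 126 120 122 116 122 122 117 116 114 116 115 114 112 114 113 113 141 194 201 173 151 149 151 157 157]
 [197 197 196 193 189 196 194 186 183 161 149 141 127 126 121 121 120 119 119 118 115 109 112 111 122 175 201 206 195 168 151 147 156 157]
 [196 196 193 191 189 192 200 204 204 196 192 186 183 158 144 134 126 123 118 121 125 119 114 113 134 190 206 207 207 194 164 149 156 158]]
```

View pics/h11.png

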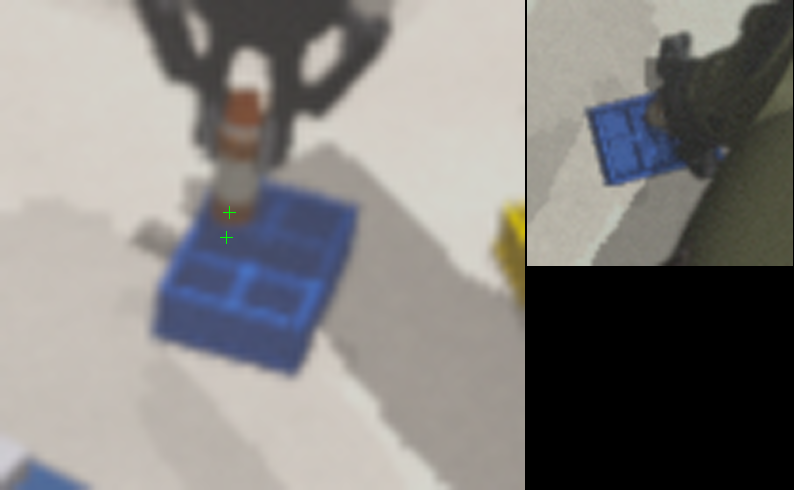

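Run:
```python
from h import *
s=dict(np.load('side6.npz'));a=np.radians(14.9);R=np.array([[np.cos(a),-np.sin(a)],[np.sin(a),np.cos(a)]])
for L in((0,18),(0,54),(0,-18),(-18,18),(18,18)):
    P=R@L+[499.3,-285.8];print(L,proj(s,[[*P,34]])[0].round(2))
print('obs(0,18)',plane(s,[(389.9,198.3)],34),'pred',R@[0,18]+[499.3,-285.8]); print('obs(0,54)',plane(s,[(388,202.7)],34),R@[0,54]+[499.3,-285.8])
```

```text
(0, 18) [390.22 197.52]
(0, 54) [387.33 203.22]
(0, -18) [393.01 192.01]
(-18, 18) [394.99 198.82]
(18, 18) [385.48 196.23]
obs(0,18) [[ 493.16873301 -263.75045846   34.        ]] pred [ 494.67160972 -268.40523057]
obs(0,54) [[ 485.10889064 -237.65673061   34.        ]] [ 485.41482917 -233.61569172]
```

The vial hangs over cell b: its bottom is at crop (232,215), the TCP marker at (229,212), and the cell centre at (226,237). The wall crossing observed at (243,270) agrees with the prediction to about 1 px. I lower gently and watch the force.

Emit:
{"op": "apply_moves", "data": {"plan": [{"linear": [0,0,0.05],"rotation": [0,0,0]},{"linear": [0,0,0.1],"rotation": [0,0,0]},{"linear": [0,0,0.14],"rotation": [0,0,0]},{"linear": [0,0,0.17],"rotation": [0,0,0]},{"linear": [0,0,0.19],"rotation": [0,0,0]},{"linear": [0,0,0.2],"rotation": [0,0,0]},{"linear": [0,0,0.21],"rotation": [0,0,0]},{"linear": [0,0,0.21],"rotation": [0,0,0]}]}}

```text
time_s: 80.0
ee_pos: [517.0, -281.6, 60.3]
orientation: [[-0.257, 0.966, 0.0], [0.966, 0.257, -0.0], [-0.0, 0.0, -1.0]]
force: [-0.5, 0.7, -0.3]
finger_gap: 21.9
grip_force: 59.3
```

Emit:
{"op": "apply_moves", "data": {"plan": [{"linear": [0,0,0.04],"rotation": [0,0,0]},{"linear": [0,0,0.08],"rotation": [0,0,0]},{"linear": [0,0,0.12],"rotation": [0,0,0]},{"linear": [0,0,0.15],"rotation": [0,0,0]},{"linear": [0,0,0.18],"rotation": [0,0,0]},{"linear": [0,0,0.2],"rotation": [0,0,0]},{"linear": [0,0,0.21],"rotation": [0,0,0]},{"linear": [0,0,0.21],"rotation": [0,0,0]}]}}

```text
time_s: 81.0
ee_pos: [517.0, -281.6, 39.3]
orientation: [[-0.257, 0.966, -0.0], [0.966, 0.257, 0.0], [0.0, -0.0, -1.0]]
force: [0.5, 0.5, -0.7]
finger_gap: 21.8
grip_force: 59.3
```

Emit:
{"op": "apply_moves", "data": {"plan": [{"linear": [0,0,0.005],"rotation": [0,0,0]},{"linear": [0,0,0.005],"rotation": [0,0,0]},{"linear": [0,0,0.005],"rotation": [0,0,0]},{"linear": [0,0,0.005],"rotation": [0,0,0]},{"linear": [0,0,-0.2],"rotation": [0,0,0]},{"linear": [0,0,-0.5],"rotation": [0,0,0]},{"linear": [0,0,-0.95],"rotation": [0,0,0]},{"linear": [0,0,-0.95],"rotation": [0,0,0]}], "grip": 0.2}}

```text
time_s: 82.0
ee_pos: [519.6, -283.0, 138.3]
orientation: [[-0.257, 0.966, 0.006], [0.966, 0.257, -0.003], [-0.005, 0.005, -1.0]]
force: [0.7, -0.0, 0.1]
finger_gap: 51.4
grip_force: 0.0
```

Emit:
{"op": "apply_moves", "data": {"plan": [{"linear": [0.4,0.1,0],"rotation": [0,0,0]},{"linear": [0.91,0.27,0],"rotation": [0,0,0]},{"linear": [0.91,0.27,0],"rotation": [0,0,0]},{"linear": [0.91,0.27,0],"rotation": [0,0,0]},{"linear": [0.91,0.27,0],"rotation": [0,0,0]},{"linear": [0.91,0.27,0],"rotation": [0,0,0]},{"linear": [0.91,0.27,0],"rotation": [0,0,0]},{"linear": [0.91,0.27,0],"rotation": [0,0,0]}]}}

```text
time_s: 83.0
ee_pos: [519.6, -187.0, 134.3]
orientation: [[-0.257, 0.966, -0.0], [0.966, 0.257, -0.0], [-0.0, -0.0, -1.0]]
force: [0.3, 0.3, 0.6]
finger_gap: 51.5
grip_force: 0.0
```

Emit:
{"op": "apply_moves", "data": {"plan": [{"linear": [0.4,0.1,0],"rotation": [0,0,0]},{"linear": [0.91,0.27,0],"rotation": [0,0,0]},{"linear": [0.91,0.27,0],"rotation": [0,0,0]},{"linear": [0.91,0.27,0],"rotation": [0,0,0]},{"linear": [0.91,0.27,0],"rotation": [0,0,0]},{"linear": [0.91,0.27,0],"rotation": [0,0,0]},{"linear": [0.91,0.27,0],"rotation": [0,0,0]},{"linear": [0.91,0.27,0],"rotation": [0,0,0]}]}}

```text
time_s: 84.0
ee_pos: [522.3, -92.2, 134.3]
orientation: [[-0.257, 0.966, -0.0], [0.966, 0.257, 0.0], [0.0, -0.0, -1.0]]
force: [0.9, 0.2, -0.5]
finger_gap: 51.2
grip_force: 0.0
```

Emit:
{"op": "apply_moves", "data": {"plan": [{"linear": [0.4,0.1,0],"rotation": [0,0,0]},{"linear": [0.91,0.26,0],"rotation": [0,0,0]},{"linear": [0.91,0.26,0],"rotation": [0,0,0]},{"linear": [0.91,0.26,0],"rotation": [0,0,0]},{"linear": [0.91,0.26,0],"rotation": [0,0,0]},{"linear": [0.91,0.26,0],"rotation": [0,0,0]},{"linear": [0.91,0.26,0],"rotation": [0,0,0]},{"linear": [0.91,0.26,0],"rotation": [0,0,0]}]}}

```text
time_s: 85.0
ee_pos: [524.1, 2.5, 134.3]
orientation: [[-0.257, 0.966, -0.0], [0.966, 0.257, -0.0], [-0.0, -0.0, -1.0]]
force: [-0.0, 0.1, -0.3]
finger_gap: 51.2
grip_force: 0.0
```

Run:
```python
from h import *
o=get_obs();p=o['ee_pos'];print(p,o['orientation'][:2])
s=get_image('side');t=get_image('top');np.savez('side7.npz',**s);np.savez('top7.npz',**t)
print('side orange',[(c,a,plane(s,[c],75)[0].round(1)) for c,a in blobs(mask(s,(3,110,90),(16,255,255),(300,150,420,250)),6)],proj(s,[[517,-281.6,75],[523.7,53.3,88]]))
m=mask(t,(105,100,40),(125,255,255),(370,195,450,262));r=cv2.minAreaRect(cv2.convexHull(max(cv2.findContours(m,0,2)[0],key=cv2.contourArea)));P=plane(t,cv2.boxPoints(r),34);print(r,P.round(0)[:,:2].tolist(),P.mean(0))
```

```text
[524.05962771   2.46158106 134.2959922 ] [[-2.56758954e-01  9.66475473e-01 -1.04930426e-05]
 [ 9.66475473e-01  2.56758954e-01 -1.29349508e-05]]
side orange [(array([303.8, 152.4]), np.int32(56), array([ 890.3, -248.1,   75. ])), (array([388.5, 184.8]), np.int32(18), array([ 515. , -280.7,   75. ])), (array([340.3, 222. ]), np.int32(18), array([529.1,  -7.9,  75. ])), (array([330.2, 229.5]), np.int32(26), array([532.5,  41. ,  75. ]))] [[388.14427256 184.4759539 ]
 [330.12692266 229.74972272]]
((408.44122314453125, 229.7647247314453), (20.130456924438477, 30.074417114257812), 75.96376037597656) [[519.0, -217.0], [550.0, -326.0], [477.0, -345.0], [448.0, -235.0]] [ 498.50236156 -280.71244412   34.        ]
```

Vial 3 stands in the tray: its cap is at side (388.5,184.8), predicted (388.1,184.5). I pick up vial 2.

Emit:
{"op": "apply_moves", "data": {"plan": [{"linear": [0,0,0.2],"rotation": [0,0,0]},{"linear": [0,0,0.4],"rotation": [0,0,0]},{"linear": [0,0,0.6],"rotation": [0,0,0]},{"linear": [0,0,0.75],"rotation": [0,0,0]},{"linear": [0,0,0.825],"rotation": [0,0,0]},{"linear": [0,0,0.825],"rotation": [0,0,0]},{"linear": [0,0,0.825],"rotation": [0,0,0]},{"linear": [0,0,0.825],"rotation": [0,0,0]}]}}

```text
time_s: 86.1
ee_pos: [524.6, 2.8, 52.4]
orientation: [[-0.257, 0.966, 0.001], [0.966, 0.257, -0.0], [-0.0, 0.001, -1.0]]
force: [-0.2, 0.0, -0.4]
finger_gap: 51.4
grip_force: 0.0
```

Emit:
{"op": "apply_moves", "data": {"plan": [{"linear": [0,0,0],"rotation": [0,0,0]},{"linear": [0,0,0],"rotation": [0,0,0]},{"linear": [0,0,0],"rotation": [0,0,0]},{"linear": [0,0,0],"rotation": [0,0,0]},{"linear": [0,0,0],"rotation": [0,0,0]},{"linear": [0,0,0],"rotation": [0,0,0]},{"linear": [0,0,0],"rotation": [0,0,0]},{"linear": [0,0,0],"rotation": [0,0,0]}], "grip": -1}}

```text
time_s: 87.1
ee_pos: [524.3, 2.7, 52.2]
orientation: [[-0.257, 0.966, 0.001], [0.966, 0.257, -0.0], [-0.0, 0.001, -1.0]]
force: [-2.0, -0.9, 5.9]
finger_gap: 22.5
grip_force: 58.7
```

Emit:
{"op": "apply_moves", "data": {"plan": [{"linear": [0,0,-0.1],"rotation": [0,0,0]},{"linear": [0,0,-0.2],"rotation": [0,0,0]},{"linear": [0,0,-0.35],"rotation": [0,0,0]},{"linear": [0,0,-0.5],"rotation": [0,0,0]},{"linear": [0,0,-0.7],"rotation": [0,0,0]},{"linear": [0,0,-0.9],"rotation": [0,0,0]},{"linear": [0,0,-0.9],"rotation": [0,0,0]},{"linear": [0,0,-0.9],"rotation": [0,0,0]}]}}

```text
time_s: 88.1
ee_pos: [523.8, 2.8, 141.6]
orientation: [[-0.257, 0.966, -0.0], [0.966, 0.257, -0.0], [0.0, -0.0, -1.0]]
force: [0.0, -0.2, -1.0]
finger_gap: 22.1
grip_force: 59.2
```

Emit:
{"op": "apply_moves", "data": {"plan": [{"linear": [-0.1,-0.03,0],"rotation": [0,0,0]},{"linear": [-0.25,-0.1,0],"rotation": [0,0,0]},{"linear": [-0.45,-0.2,0],"rotation": [0,0,0]},{"linear": [-0.7,-0.3,0],"rotation": [0,0,0]},{"linear": [-1,-0.38,0],"rotation": [0,0,0]},{"linear": [-1,-0.38,0],"rotation": [0,0,0]},{"linear": [-1,-0.38,0],"rotation": [0,0,0]},{"linear": [-1,-0.38,0],"rotation": [0,0,0]}]}}

```text
time_s: 89.1
ee_pos: [512.8, -103.2, 141.6]
orientation: [[-0.258, 0.966, -0.0], [0.966, 0.258, 0.0], [0.0, -0.0, -1.0]]
force: [-0.0, -0.2, -0.3]
finger_gap: 22.3
grip_force: 59.2
```

Emit:
{"op": "apply_moves", "data": {"plan": [{"linear": [-0.2,-0.1,0],"rotation": [0,0,0]},{"linear": [-0.4,-0.2,0],"rotation": [0,0,0]},{"linear": [-0.6,-0.3,0],"rotation": [0,0,0]},{"linear": [-0.8,-0.35,0],"rotation": [0,0,0]},{"linear": [-1,-0.38,0],"rotation": [0,0,0]},{"linear": [-1,-0.38,0],"rotation": [0,0,0]},{"linear": [-1,-0.38,0],"rotation": [0,0,0]},{"linear": [-1,-0.38,0],"rotation": [0,0,0]}]}}

```text
time_s: 90.1
ee_pos: [502.1, -209.5, 141.7]
orientation: [[-0.258, 0.966, -0.0], [0.966, 0.258, 0.0], [0.0, -0.0, -1.0]]
force: [-0.2, 0.6, -0.1]
finger_gap: 22.1
grip_force: 59.2
```

Emit:
{"op": "apply_moves", "data": {"plan": [{"linear": [-0.2,-0.1,0],"rotation": [0,0,0]},{"linear": [-0.4,-0.2,0],"rotation": [0,0,0]},{"linear": [-0.6,-0.3,0],"rotation": [0,0,0]},{"linear": [-0.8,-0.35,0],"rotation": [0,0,0]},{"linear": [-1,-0.38,0],"rotation": [0,0,0]},{"linear": [-1,-0.38,0],"rotation": [0,0,0]},{"linear": [-1,-0.38,0],"rotation": [0,0,0]},{"linear": [-1,-0.38,0],"rotation": [0,0,0]}]}}

```text
time_s: 91.1
ee_pos: [491.1, -315.8, 141.7]
orientation: [[-0.258, 0.966, -0.0], [0.966, 0.258, 0.0], [0.0, -0.0, -1.0]]
force: [-0.1, 0.7, -0.5]
finger_gap: 22.0
grip_force: 59.2
```

Run:
```python
from h import *
o=get_obs();p=o['ee_pos'];print(p)
s=get_image('side');print('side orange',[(c,a,plane(s,[c],75)[0].round(1)) for c,a in blobs(mask(s,(3,110,90),(16,255,255),(360,170,420,250)),6)])
R=np.array(o['orientation']);print('tool delta to a',(R.T@(np.array([491.5,-325.6,86])-p)).round(1))
```

```text
[ 491.05786021 -315.82678936  141.70070545]
side orange [(array([388.6, 184.9]), np.int32(17), array([ 514.4, -280.5,   75. ]))]
tool delta to a [-9.6 -2.1 55.7]
```

Emit:
{"op": "apply_moves", "data": {"plan": [{"linear": [-0.05,-0.01,0.05],"rotation": [0,0,0]},{"linear": [-0.096,-0.021,0.15],"rotation": [0,0,0]},{"linear": [-0.096,-0.021,0.3],"rotation": [0,0,0]},{"linear": [-0.096,-0.021,0.45],"rotation": [0,0,0]},{"linear": [-0.096,-0.021,0.55],"rotation": [0,0,0]},{"linear": [-0.096,-0.021,0.6],"rotation": [0,0,0]},{"linear": [-0.096,-0.021,0.6],"rotation": [0,0,0]},{"linear": [-0.096,-0.021,0.6],"rotation": [0,0,0]}]}}

```text
time_s: 92.15
ee_pos: [491.9, -326.5, 82.3]
orientation: [[-0.257, 0.966, 0.001], [0.966, 0.257, -0.001], [-0.001, 0.001, -1.0]]
force: [-1.0, -0.3, -0.5]
finger_gap: 22.3
grip_force: 59.2
```

Emit:
{"op": "apply_moves", "data": {"plan": [{"linear": [0,0,0.05],"rotation": [0,0,0]},{"linear": [0,0,0.09],"rotation": [0,0,0]},{"linear": [0,0,0.13],"rotation": [0,0,0]},{"linear": [0,0,0.16],"rotation": [0,0,0]},{"linear": [0,0,0.18],"rotation": [0,0,0]},{"linear": [0,0,0.19],"rotation": [0,0,0]},{"linear": [0,0,0.2],"rotation": [0,0,0]},{"linear": [0,0,0.2],"rotation": [0,0,0]}]}}

```text
time_s: 93.15
ee_pos: [491.5, -326.3, 61.8]
orientation: [[-0.257, 0.966, -0.0], [0.966, 0.257, -0.0], [-0.0, -0.0, -1.0]]
force: [-0.2, 0.5, -0.6]
finger_gap: 21.8
grip_force: 59.2
```

Emit:
{"op": "apply_moves", "data": {"plan": [{"linear": [0,0,0.04],"rotation": [0,0,0]},{"linear": [0,0,0.08],"rotation": [0,0,0]},{"linear": [0,0,0.12],"rotation": [0,0,0]},{"linear": [0,0,0.15],"rotation": [0,0,0]},{"linear": [0,0,0.18],"rotation": [0,0,0]},{"linear": [0,0,0.21],"rotation": [0,0,0]},{"linear": [0,0,0.223],"rotation": [0,0,0]},{"linear": [0,0,0.223],"rotation": [0,0,0]}]}}

```text
time_s: 94.15
ee_pos: [491.6, -326.3, 39.5]
orientation: [[-0.257, 0.966, 0.0], [0.966, 0.257, -0.0], [-0.0, 0.0, -1.0]]
force: [0.2, -0.1, 0.2]
finger_gap: 21.8
grip_force: 59.3
```

Emit:
{"op": "apply_moves", "data": {"plan": [{"linear": [0,0,0],"rotation": [0,0,0]},{"linear": [0,0,0],"rotation": [0,0,0]},{"linear": [0,0,0],"rotation": [0,0,0]},{"linear": [0,0,0],"rotation": [0,0,0]},{"linear": [0,0,-0.2],"rotation": [0,0,0]},{"linear": [0,0,-0.5],"rotation": [0,0,0]},{"linear": [0,0,-0.95],"rotation": [0,0,0]},{"linear": [0,0,-0.95],"rotation": [0,0,0]}], "grip": 0.2}}

```text
time_s: 95.15
ee_pos: [494.0, -327.9, 138.4]
orientation: [[-0.257, 0.966, 0.006], [0.966, 0.257, -0.004], [-0.005, 0.005, -1.0]]
force: [0.7, 0.0, -0.1]
finger_gap: 50.8
grip_force: 0.0
```

Emit:
{"op": "apply_moves", "data": {"plan": [{"linear": [0.4,0.1,0],"rotation": [0,0,0]},{"linear": [0.9,0.32,0],"rotation": [0,0,0]},{"linear": [0.9,0.32,0],"rotation": [0,0,0]},{"linear": [0.9,0.32,0],"rotation": [0,0,0]},{"linear": [0.9,0.32,0],"rotation": [0,0,0]},{"linear": [0.9,0.32,0],"rotation": [0,0,0]},{"linear": [0.9,0.32,0],"rotation": [0,0,0]},{"linear": [0.9,0.32,0],"rotation": [0,0,0]}]}}

```text
time_s: 96.15
ee_pos: [499.2, -231.4, 134.5]
orientation: [[-0.257, 0.966, 0.0], [0.966, 0.257, -0.0], [-0.0, 0.0, -1.0]]
force: [-0.5, -0.1, 0.2]
finger_gap: 51.0
grip_force: 0.0
```

Emit:
{"op": "apply_moves", "data": {"plan": [{"linear": [0.4,0.1,0],"rotation": [0,0,0]},{"linear": [0.9,0.32,0],"rotation": [0,0,0]},{"linear": [0.9,0.32,0],"rotation": [0,0,0]},{"linear": [0.9,0.32,0],"rotation": [0,0,0]},{"linear": [0.9,0.32,0],"rotation": [0,0,0]},{"linear": [0.9,0.32,0],"rotation": [0,0,0]},{"linear": [0.9,0.32,0],"rotation": [0,0,0]},{"linear": [0.9,0.32,0],"rotation": [0,0,0]}]}}

```text
time_s: 97.15
ee_pos: [507.0, -136.2, 134.5]
orientation: [[-0.257, 0.966, -0.0], [0.966, 0.257, 0.0], [0.0, -0.0, -1.0]]
force: [-0.5, -0.3, 0.2]
finger_gap: 51.1
grip_force: 0.0
```

Emit:
{"op": "apply_moves", "data": {"plan": [{"linear": [0.4,0.1,0],"rotation": [0,0,0]},{"linear": [0.9,0.32,0],"rotation": [0,0,0]},{"linear": [0.9,0.32,0],"rotation": [0,0,0]},{"linear": [0.9,0.32,0],"rotation": [0,0,0]},{"linear": [0.9,0.32,0],"rotation": [0,0,0]},{"linear": [0.9,0.32,0],"rotation": [0,0,0]},{"linear": [0.9,0.32,0],"rotation": [0,0,0]},{"linear": [0.9,0.32,0],"rotation": [0,0,0]}]}}

```text
time_s: 98.15
ee_pos: [514.8, -41.0, 134.5]
orientation: [[-0.257, 0.966, 0.0], [0.966, 0.257, -0.0], [-0.0, 0.0, -1.0]]
force: [-0.1, -0.4, 0.1]
finger_gap: 51.5
grip_force: 0.0
```

Emit:
{"op": "apply_moves", "data": {"plan": [{"linear": [0.4,0.1,0],"rotation": [0,0,0]},{"linear": [0.89,0.32,0],"rotation": [0,0,0]},{"linear": [0.89,0.32,0],"rotation": [0,0,0]},{"linear": [0.89,0.32,0],"rotation": [0,0,0]},{"linear": [0.89,0.32,0],"rotation": [0,0,0]},{"linear": [0.89,0.32,0],"rotation": [0,0,0]},{"linear": [0.89,0.32,0],"rotation": [0,0,0]},{"linear": [0.89,0.32,0],"rotation": [0,0,0]}]}}

```text
time_s: 99.15
ee_pos: [522.8, 53.3, 134.5]
orientation: [[-0.257, 0.966, -0.0], [0.966, 0.257, -0.0], [-0.0, -0.0, -1.0]]
force: [-0.7, -0.4, -0.2]
finger_gap: 51.3
grip_force: 0.0
```

Run:
```python
from h import *
o=get_obs();p=o['ee_pos'];print(p)
s=get_image('side');print('side orange',[(c,a,plane(s,[c],75)[0].round(1)) for c,a in blobs(mask(s,(3,110,90),(16,255,255),(320,170,420,250)),6)])
R=np.array(o['orientation']);print('tool delta to V1',(R.T@(np.array([524.1,53.5,52])-p)).round(1))
```

```text
[522.80334649  53.25683393 134.50797412]
side orange [(array([401.2, 181.5]), np.int32(13), array([ 489.7, -328. ,   75. ])), (array([388.6, 184.7]), np.int32(17), array([ 515. , -281.5,   75. ])), (array([330.5, 230.2]), np.int32(18), array([529.8,  42.9,  75. ]))]
tool delta to V1 [-0.1  1.3 82.5]
```

Vial 2 stands at (489.7,-328) and vial 3 is unchanged. I pick up vial 1.

Emit:
{"op": "apply_moves", "data": {"plan": [{"linear": [0,0.013,0.2],"rotation": [0,0,0]},{"linear": [0,0.013,0.4],"rotation": [0,0,0]},{"linear": [0,0.013,0.6],"rotation": [0,0,0]},{"linear": [0,0.013,0.75],"rotation": [0,0,0]},{"linear": [0,0.013,0.825],"rotation": [0,0,0]},{"linear": [0,0.013,0.825],"rotation": [0,0,0]},{"linear": [0,0.013,0.825],"rotation": [0,0,0]},{"linear": [0,0.013,0.825],"rotation": [0,0,0]}]}}

```text
time_s: 100.2
ee_pos: [524.7, 54.0, 52.7]
orientation: [[-0.257, 0.966, 0.001], [0.966, 0.257, 0.0], [-0.0, 0.001, -1.0]]
force: [-0.6, 0.3, -0.1]
finger_gap: 51.2
grip_force: 0.0
```

Emit:
{"op": "apply_moves", "data": {"plan": [{"linear": [0,0,0],"rotation": [0,0,0]},{"linear": [0,0,0],"rotation": [0,0,0]},{"linear": [0,0,0],"rotation": [0,0,0]},{"linear": [0,0,0],"rotation": [0,0,0]},{"linear": [0,0,0],"rotation": [0,0,0]},{"linear": [0,0,0],"rotation": [0,0,0]},{"linear": [0,0,0],"rotation": [0,0,0]},{"linear": [0,0,0],"rotation": [0,0,0]}], "grip": -1}}

```text
time_s: 101.2
ee_pos: [524.3, 53.9, 52.5]
orientation: [[-0.257, 0.966, 0.0], [0.966, 0.257, -0.0], [-0.0, 0.0, -1.0]]
force: [-1.0, -0.0, 5.6]
finger_gap: 22.2
grip_force: 58.6
```

Emit:
{"op": "apply_moves", "data": {"plan": [{"linear": [0,0,-0.1],"rotation": [0,0,0]},{"linear": [0,0,-0.2],"rotation": [0,0,0]},{"linear": [0,0,-0.35],"rotation": [0,0,0]},{"linear": [0,0,-0.5],"rotation": [0,0,0]},{"linear": [0,0,-0.7],"rotation": [0,0,0]},{"linear": [0,0,-0.9],"rotation": [0,0,0]},{"linear": [0,0,-0.9],"rotation": [0,0,0]},{"linear": [0,0,-0.9],"rotation": [0,0,0]}]}}

```text
time_s: 102.2
ee_pos: [523.9, 53.9, 141.8]
orientation: [[-0.257, 0.966, -0.0], [0.966, 0.257, 0.0], [0.0, -0.0, -1.0]]
force: [0.6, 0.5, 0.0]
finger_gap: 21.8
grip_force: 58.9
```

Emit:
{"op": "apply_moves", "data": {"plan": [{"linear": [-0.1,-0.03,0],"rotation": [0,0,0]},{"linear": [-0.25,-0.1,0],"rotation": [0,0,0]},{"linear": [-0.45,-0.2,0],"rotation": [0,0,0]},{"linear": [-0.7,-0.3,0],"rotation": [0,0,0]},{"linear": [-0.95,-0.43,0],"rotation": [0,0,0]},{"linear": [-0.95,-0.43,0],"rotation": [0,0,0]},{"linear": [-0.95,-0.43,0],"rotation": [0,0,0]},{"linear": [-0.95,-0.43,0],"rotation": [0,0,0]}]}}

```text
time_s: 103.2
ee_pos: [507.0, -48.6, 141.9]
orientation: [[-0.258, 0.966, -0.0], [0.966, 0.258, 0.0], [0.0, -0.0, -1.0]]
force: [-0.6, 0.1, 0.2]
finger_gap: 22.2
grip_force: 58.9
```

Emit:
{"op": "apply_moves", "data": {"plan": [{"linear": [-0.2,-0.1,0],"rotation": [0,0,0]},{"linear": [-0.4,-0.2,0],"rotation": [0,0,0]},{"linear": [-0.6,-0.3,0],"rotation": [0,0,0]},{"linear": [-0.8,-0.35,0],"rotation": [0,0,0]},{"linear": [-0.95,-0.43,0],"rotation": [0,0,0]},{"linear": [-0.95,-0.43,0],"rotation": [0,0,0]},{"linear": [-0.95,-0.43,0],"rotation": [0,0,0]},{"linear": [-0.95,-0.43,0],"rotation": [0,0,0]}]}}

```text
time_s: 104.2
ee_pos: [489.9, -151.2, 142.0]
orientation: [[-0.258, 0.966, -0.0], [0.966, 0.258, 0.0], [0.0, 0.0, -1.0]]
force: [-0.6, 0.5, -0.5]
finger_gap: 21.9
grip_force: 58.9
```

Emit:
{"op": "apply_moves", "data": {"plan": [{"linear": [-0.2,-0.1,0],"rotation": [0,0,0]},{"linear": [-0.4,-0.2,0],"rotation": [0,0,0]},{"linear": [-0.6,-0.3,0],"rotation": [0,0,0]},{"linear": [-0.8,-0.35,0],"rotation": [0,0,0]},{"linear": [-0.95,-0.43,0],"rotation": [0,0,0]},{"linear": [-0.95,-0.43,0],"rotation": [0,0,0]},{"linear": [-0.95,-0.43,0],"rotation": [0,0,0]},{"linear": [-0.95,-0.43,0],"rotation": [0,0,0]}]}}

```text
time_s: 105.2
ee_pos: [472.8, -254.0, 142.0]
orientation: [[-0.258, 0.966, -0.0], [0.966, 0.258, 0.0], [0.0, 0.0, -1.0]]
force: [0.3, -0.2, -1.3]
finger_gap: 22.3
grip_force: 58.9
```

Run:
```python
from h import *
o=get_obs();p=o['ee_pos'];print(p)
s=get_image('side');print('side orange',[(c,a,plane(s,[c],75)[0].round(1)) for c,a in blobs(mask(s,(3,110,90),(16,255,255),(360,150,420,250)),6)])
m=mask(s,(105,100,40),(125,255,255),(365,175,420,225));print(cv2.boundingRect(max(cv2.findContours(m,0,2)[0],key=cv2.contourArea)))
d=dict(np.load('side7.npz'));m=mask(d,(105,100,40),(125,255,255),(365,175,420,225));print(cv2.boundingRect(max(cv2.findContours(m,0,2)[0],key=cv2.contourArea)))
R=np.array(o['orientation']);print('tool delta to c',(R.T@(np.array([472.9,-255.7,82])-p)).round(1))
```

```text
[ 472.79093265 -254.048046    141.98567988]
side orange [(array([398.5, 169.2]), np.int32(18), array([ 538. , -390.3,   75. ])), (array([401.4, 181.8]), np.int32(9), array([ 488.2, -326.9,   75. ])), (array([389. , 184.5]), np.int32(12), array([ 514.5, -283.5,   75. ]))]
(378, 188, 26, 20)
(378, 187, 27, 21)
tool delta to c [-1.6 -0.3 60. ]
```

Emit:
{"op": "apply_moves", "data": {"plan": [{"linear": [-0.016,-0.003,0.05],"rotation": [0,0,0]},{"linear": [-0.016,-0.003,0.15],"rotation": [0,0,0]},{"linear": [-0.016,-0.003,0.3],"rotation": [0,0,0]},{"linear": [-0.016,-0.003,0.45],"rotation": [0,0,0]},{"linear": [-0.016,-0.003,0.55],"rotation": [0,0,0]},{"linear": [-0.016,-0.003,0.6],"rotation": [0,0,0]},{"linear": [-0.016,-0.003,0.6],"rotation": [0,0,0]},{"linear": [-0.016,-0.003,0.6],"rotation": [0,0,0]}]}}

```text
time_s: 106.25
ee_pos: [473.3, -256.5, 82.4]
orientation: [[-0.257, 0.966, 0.001], [0.966, 0.257, -0.0], [-0.001, 0.001, -1.0]]
force: [0.1, -0.2, -0.2]
finger_gap: 22.3
grip_force: 58.9
```

Emit:
{"op": "apply_moves", "data": {"plan": [{"linear": [0,0,0.05],"rotation": [0,0,0]},{"linear": [0,0,0.09],"rotation": [0,0,0]},{"linear": [0,0,0.13],"rotation": [0,0,0]},{"linear": [0,0,0.16],"rotation": [0,0,0]},{"linear": [0,0,0.18],"rotation": [0,0,0]},{"linear": [0,0,0.19],"rotation": [0,0,0]},{"linear": [0,0,0.2],"rotation": [0,0,0]},{"linear": [0,0,0.2],"rotation": [0,0,0]}]}}

```text
time_s: 107.25
ee_pos: [472.9, -256.3, 62.0]
orientation: [[-0.257, 0.966, 0.0], [0.966, 0.257, -0.0], [-0.0, 0.0, -1.0]]
force: [-0.2, 0.6, -0.1]
finger_gap: 22.1
grip_force: 58.9
```

Emit:
{"op": "apply_moves", "data": {"plan": [{"linear": [0,0,0.04],"rotation": [0,0,0]},{"linear": [0,0,0.08],"rotation": [0,0,0]},{"linear": [0,0,0.12],"rotation": [0,0,0]},{"linear": [0,0,0.15],"rotation": [0,0,0]},{"linear": [0,0,0.18],"rotation": [0,0,0]},{"linear": [0,0,0.21],"rotation": [0,0,0]},{"linear": [0,0,0.222],"rotation": [0,0,0]},{"linear": [0,0,0.222],"rotation": [0,0,0]}]}}

```text
time_s: 108.25
ee_pos: [472.9, -256.3, 39.8]
orientation: [[-0.257, 0.966, -0.0], [0.966, 0.257, -0.0], [-0.0, -0.0, -1.0]]
force: [-0.6, -0.2, -1.0]
finger_gap: 22.6
grip_force: 58.9
```

Emit:
{"op": "apply_moves", "data": {"plan": [{"linear": [0,0,0],"rotation": [0,0,0]},{"linear": [0,0,0],"rotation": [0,0,0]},{"linear": [0,0,0],"rotation": [0,0,0]},{"linear": [0,0,0],"rotation": [0,0,0]},{"linear": [0,0,-0.2],"rotation": [0,0,0]},{"linear": [0,0,-0.5],"rotation": [0,0,0]},{"linear": [0,0,-0.95],"rotation": [0,0,0]},{"linear": [0,0,-0.95],"rotation": [0,0,0]}], "grip": 0.2}}

```text
time_s: 109.25
ee_pos: [475.5, -257.7, 138.4]
orientation: [[-0.257, 0.966, 0.006], [0.966, 0.257, -0.003], [-0.005, 0.005, -1.0]]
force: [1.2, -0.9, 0.8]
finger_gap: 51.2
grip_force: 0.0
```

Emit:
{"op": "apply_moves", "data": {"plan": [{"linear": [0.3,0,-0.5],"rotation": [0,0,0]},{"linear": [0.6,0,-1],"rotation": [0,0,0]},{"linear": [1,0,-1],"rotation": [0,0,0]},{"linear": [1,0,-1],"rotation": [0,0,0]},{"linear": [1,0,-1],"rotation": [0,0,0]},{"linear": [1,0,-1],"rotation": [0,0,0]},{"linear": [1,0,-1],"rotation": [0,0,0]},{"linear": [1,0,-1],"rotation": [0,0,0]}]}}

```text
time_s: 110.25
ee_pos: [447.1, -160.0, 234.5]
orientation: [[-0.257, 0.967, -0.001], [0.967, 0.257, 0.0], [0.0, -0.0, -1.0]]
force: [-0.7, 0.9, 1.3]
finger_gap: 51.0
grip_force: 0.0
```

Run:
```python
from h import *
o=get_obs();print(o['ee_pos'],o['force'],o['time_s'])
s=get_image('side');np.savez('side8.npz',**s)
print('side orange',[(c,a,plane(s,[c],75)[0].round(1)) for c,a in blobs(mask(s,(3,110,90),(16,255,255),(360,160,420,250)),5)])
print('expected',proj(s,[[517,-281.6,75],[491.5,-326.3,75],[472.9,-256.3,75]]).round(1).tolist())
t=get_image('top');m=mask(t,(105,100,40),(125,255,255),(370,195,450,262));r=cv2.minAreaRect(max(cv2.findContours(m,0,2)[0],key=cv2.contourArea));print(r)
s0=dict(np.load('side0.npz'));a=cv2.absdiff(s['img'],s0['img'])[255:315,265:335].max(2)>60
print('rack/lever change px',a.sum(), 'handle dark',blobs(mask(s,(0,0,0),(180,255,60),(280,125,325,155)),10),blobs(mask(s0,(0,0,0),(180,255,60),(280,125,325,155)),10))
```

```text
[ 447.12009647 -160.04419095  234.46424406] [-0.74089125  0.85625366  1.25051605] 110.25
side orange [(array([401.2, 181.5]), np.int32(13), array([ 489.7, -328. ,   75. ])), (array([388.6, 184.7]), np.int32(17), array([ 515. , -281.5,   75. ])), (array([395.9, 192.4]), np.int32(11), array([ 470.9, -259.1,   75. ]))]
expected [[388.1, 184.5], [400.5, 181.5], [395.0, 192.6]]
((394.0, 225.0), (4.0, 4.0), 90.0)
rack/lever change px 253 handle dark [] [(array([300.9, 139.8]), np.int32(55))]
```

Run:
```python
from h import *
for n in('side0','side5','side7','side8'):
    d=dict(np.load(n+'.npz'));print(n,d['img'][132:148,300].mean(1).astype(int).tolist(),blobs(mask(d,(0,0,0),(180,255,75),(275,115,330,160)),10))
```

```text
side0 [137, 136, 121, 88, 65, 59, 57, 57, 56, 53, 59, 86, 102, 107, 111, 113] [(array([300.3, 139. ]), np.int32(162))]
side5 [145, 144, 128, 95, 69, 63, 61, 60, 59, 56, 62, 91, 108, 113, 115, 117] [(array([300.3, 138.9]), np.int32(143))]
side7 [145, 145, 128, 94, 68, 60, 61, 59, 57, 56, 60, 91, 109, 113, 117, 119] [(array([327.3, 119.3]), np.int32(44)), (array([300.4, 138.9]), np.int32(145))]
side8 [146, 144, 130, 98, 70, 64, 64, 62, 60, 59, 64, 93, 110, 114, 117, 121] [(array([300.3, 138.9]), np.int32(142))]
```

The handle is at its rest position (300.3,138.9), as at the start. All three closed vials stand in the tray, so I hand in.

```bash
python3 -c "
from plant import *
print(finish_job())"
```

```text
the job is handed in; nothing more can be done
None
```

The job is handed in, with no verdict returned: three orange-capped vials were pressed in one lever stroke (caps judged home by force and camera), the lever eased back to its stop, and the vials stood in the blue tray.

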